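# Clear the sanding corner through an interlocked drawer chest

### The job

Clear up after the sanding: put every sanding block that lies on the bench away in the right-hand drawer of the grey chest, flat on its floor with the black sole down, and leave both drawers fully home. The left-hand drawer was left standing open, and the chest lets only one drawer out at a time, so shut it fully before you open the other. Also hang the pail by its handle on the hook of the stand, hanging free and still, and leave the other things on the bench and chest where they are.

Things in the scene. Friction and masses are not known exactly. Their poses are not given: they have to be found in the camera images.
- chest: low grey steel chest fixed to the bench, 240 deep (x) x 366 wide (y) x 78 high, with two drawers side by side, left and right as seen from the robot. Origin: centre of its underside; x points from the drawer fronts to the back, z up. An interlock pin between the drawers, hidden inside, locks one while the other is out by more than about 10 mm; a locked drawer has about 7 mm of play
- left_drawer (a joint): travel of the left drawer in m: 0 shut, 0.175 fully out; it slides straight towards the chest's -x with about 1 N friction. Starts open 90 to 160 mm with spanners in it
- right_drawer (a joint): travel of the right drawer in m: 0 shut, 0.175 fully out, towards the chest's -x, about 1 N friction plus a few N over the first 20 mm as it pushes the interlock pin aside. Starts shut and locked. Home means under 6 mm
- left_handle (a point): middle of the left drawer's handle, a level steel bar 11 thick and 90 long along the chest's y, 35 in front of the drawer's face and 47 above the bench (the chest's top is at 78). It moves with the drawer; axes as the chest's
- right_handle (a point): the same on the right drawer
- right_floor (a point): point on the floor of the right drawer at the inside of its front wall, midway across; moves with the drawer; axes as the chest's. The inside runs from here 193 towards +x and 69 to each side in y; walls 6 thick and 40 high above this floor, which is 15 above the bench. With the drawer fully out the first 160 are clear of the chest's top
- block1: hand sanding block: flat black plastic sole 66 x 48 x 12 with a light wooden grip 58 x 20 x 22 standing along its middle (34 high in all), 90 g. Origin: centre of the sole's underside; x along the length, y across the grip (20 wide), z up. Some of the four blocks may be absent
- block2: hand sanding block: flat black plastic sole 66 x 48 x 12 with a light wooden grip 58 x 20 x 22 standing along its middle (34 high in all), 90 g. Origin: centre of the sole's underside; x along the length, y across the grip (20 wide), z up. Some of the four blocks may be absent
- block3: hand sanding block: flat black plastic sole 66 x 48 x 12 with a light wooden grip 58 x 20 x 22 standing along its middle (34 high in all), 90 g. Origin: centre of the sole's underside; x along the length, y across the grip (20 wide), z up. Some of the four blocks may be absent
- block4: hand sanding block: flat black plastic sole 66 x 48 x 12 with a light wooden grip 58 x 20 x 22 standing along its middle (34 high in all), 90 g. Origin: centre of the sole's underside; x along the length, y across the grip (20 wide), z up. Some of the four blocks may be absent
- pail: small bare metal pail, 200 g, empty: 72 across at the foot, 96 at the rim, 70 high, with a rigid upright square-cornered bail (handle) of 9 mm round bar in its yz-plane: level top bar along y, 96 wide, 130 above the foot (middle of bar), legs at y = -48 and +48. Origin: centre of its underside, z up. The same turned half round
- pail_bail (a point): middle of the bail's top bar, 130 above the pail's foot; axes as the pail's
- stand: fixed dark steel stand: round foot 110 wide, upright post 16 thick and 218 high, with one hook arm of 9 mm round bar at about 200 high that points along the stand's -x (roughly to the robot), falls gently to a low place 80 from the post and turns up 28 at its end. Origin: centre of the foot's underside, z up
- hook_seat (a point): where the middle of the bail's top bar lies when hung: over the low place of the hook, 82 from the post, 9.5 above the middle of the arm; bar across the hook (pail's x along the stand's x, either way round). Axes as the stand's
- hook_tip (a point): middle of the hook's upturned end, 22 in front of the seat (stand's -x) and 18.5 above it; the round end rises 4.5 more
- glue: white glue bottle, 54 wide, 150 high, bystander. Origin at its underside
- jar: glass jar with a steel cap, 56 wide, 70 high, on the chest's top, bystander. Origin at its underside
- tape: cardboard-coloured roll of tape lying flat, 90 wide, 24 high, bystander. Origin at its underside
- offcut: wood offcut 90 x 40 x 20, bystander. Origin at its underside
- mug: white mug, 76 wide, 85 high, bystander. Origin at its underside
- mallet: hammer lying on the bench, about 300 long, bystander. Origin at its underside
- tin: small steel tin, 52 wide, 55 high, bystander. Origin at its underside

How it is judged:
By the outcome, as a careful person would: the job done as asked, in the order asked, and still so for the second after the job is handed in, with the robot touching nothing.
Of block1, block2, block3, block4 only 2 to 4 are there at a start; the rules pass over those that are not, and their reading is None.
At some moment in a run one of block1, block2, block3, block4 may be knocked a few centimetres aside while the robot is not near it.
It also fails if it takes over 210 s, if anything falls off the work surface, if the arm or the gripper's body presses on something with over 40 N, if the wrist force passes 120 N, or if a joint passes its speed limit or range.

### The arm

A 7-joint arm with a two-finger parallel gripper is mounted at the origin on the work surface. World frame = base frame: x ahead of the robot, y to its left, z up, the work surface at z = 0. Lengths are in m, angles in rad, forces in N, time in s.
With the tool pointing down it reaches from about 0.4 to 0.85 m from the base axis. Payload 10.4 kg.
Tool frame: the origin (TCP) lies between the finger pads; the fingertips stand ahead of it and the grasp point (between the pads) lies 6 mm ahead of it (finger_overhang is the z of the fingertips in the tool frame, in m); z points along the fingers, y is the direction in which the jaws open and shut (so a half turn about z gives the same grasp; the last joint's range is limited). The gripper opens to 85 mm and grips with 20 to 120 N. Pads are 22 mm wide; open, the fingers measure 114 mm over their backs; the gripper's body (76 mm by 85 mm) begins 54 mm behind the grasp point. The pads swing forward as they close: fully open they stand 13 mm farther back than shut.
Start: joints at [-1.206, 0.332, -0.065, 1.46, 0.022, 1.35, -0.088], TCP at [0.236, 0.579, 0.256] pointing down, gripper open.
Joint ranges: [-2.6, 2.6], [-0.5, 2.12], [-1.47, 1.34], [0.16, 2.42], [-1.27, 4.41], [0.06, 2.06], [-2.6, 2.6]. Speed limits (rad/s): [2.22, 2.22, 2.79, 2.79, 3.14, 3.14, 3.14].

### API

Orientations are given as a unit quaternion [x, y, z, w].
In Python, from workcell import * gives the robot as it stands.
- The arm moves only by the shell command python3 -m creep 'ROWS' [FORCE]. ROWS is JSON, a list of rows, each a list of 7 numbers: the turn, a rotation vector about the tool's x, y, z in rad, then the shift along the tool's x, y, z in mm, then the closure in counts, from 0 (fully open) to 255 (shut). In form: [[wx, wy, wz, dx, dy, dz, claw], ...]. A call has 1 to 8 rows; each row shifts and turns the commanded pose from where the row before left it, along the tool's axes as they then stand; what a row does not reach is not made up. A row lasts 1/10 s, in which the tool goes at most 50 mm and 8.59 degrees, less where a joint would pass 70% of its speed; a pose out of reach is approached as far as the arm can. A call is refused whole if a number of a shift passes 50 or a number of a turn 0.15, either way. A call with a gripper value outside its range is refused whole. The fingers move at their own pace and stop on an object; FORCE is the grip in N (left out, the last holds). Time passes only in rows, so rows that do not move let the fingers close. It gives the time, the measured TCP pose, the force and the opening at its end, in the units of the state.
- get_obs(): the state, without advancing time (a new reading comes with each control period).
- camera(name): name is "side" or "top" or "wrist"; returns (picture, depth): 420x560x3 uint8, blue, green, red; 420x560 float32, m along the optical axis (not along the pixel's ray), 0 where there is no reading.
- camera_model(name): a dict with "camera_matrix" (3x3 intrinsics, pixels), "R" (3x3) and "t" (3): a world point X has camera coordinates R X + t; the wrist camera has in their place "mount" (4x4, takes a point from camera to tool coordinates, whose origin is the TCP and whose axes are the flange's). Camera axes: x right, y down, z forward; pixel columns grow to the right and rows downward; lengths in m; the calibration is good to about 2 mm. A picture is of the moment at which its call begins: read the wrist's pose just before it. camera_model takes no time and is no camera call.
- hand_in(): hands the job in, once; it reports no verdict.
The state is a dict: "clock": time; "joint_pos": joint angles; "joint_velocities": joint speeds; "tau": joint torques, N m; "position": TCP position; "ee_rot": TCP orientation; "ft_force": force on the tool from outside, world axes, zero at the start; "torque": the same for the moment, N m; "grip_width": opening from 0.0 (shut) to 1.0 (fully open).
Only numpy, scipy, OpenCV 4.12 (cv2) and the standard library are available. Lean on these libraries where they do the work, as an engineer would, in place of code of your own. Each camera call takes 0.05 s, during which the arm holds its last target.

## Working session

There is one attempt and no reset: what is moved stays moved. The work goes in short steps, Python scripts to look and compute and a shell command to move; the robot and the scene stay as the last step left them, time stands still between calls to the robot, and variables do not carry over. Pictures are saved under pics/ and viewed, and the job is handed in when it is done.

```bash
ls; mkdir -p pics; python3 - <<'E'
from workcell import *
import cv2
o=get_obs();print(o)
for n in("side","top","wrist"):
    p,d=camera(n);cv2.imwrite(f"pics/a_{n}.png",p)
    import numpy as np; np.save(f"pics/a_{n}.npy",d); print(n,camera_model(n))
E
```

```text
pics
{'clock': 0.0, 'joint_pos': array([-1.20560754,  0.33285614, -0.0647038 ,  1.46098502,  0.02161689,
        1.3499176 , -0.08852072]), 'joint_velocities': array([ 3.26263935e-04,  1.61405631e-04,  6.16157413e-04, -1.99460526e-03,
        6.93457280e-04,  3.25784304e-04, -5.64249354e-05]), 'tau': array([-1.35540929e-03, -6.25442290e+01,  4.87469835e-02, -3.91611779e+01,
        1.63302891e-02,  1.00335738e-02,  7.76482239e-05]), 'position': array([0.23620905, 0.57825189, 0.25550489]), 'ee_rot': array([ 1.92677545e-01,  9.81261853e-01, -7.28268235e-04, -9.90120357e-05]), 'ft_force': array([ 0.13974361, -0.7757854 , -0.03014623]), 'torque': array([ 0.01935446,  0.02129318, -0.03882203]), 'grip_width': 1.001859820509452}
side {'camera_matrix': array([[491.71114101,   0.        , 281.80451782],
       [  0.        , 491.71114101, 216.52776912],
       [  0.        ,   0.        ,   1.        ]]), 'R': array([[ 0.75361277, -0.65706501,  0.01825851],
       [-0.46928302, -0.55727315, -0.68499642],
       [ 0.46026215,  0.50765364, -0.72831761]]), 't': array([-0.4481414 ,  0.37425416,  
[... 260 characters left out ...]
   [-9.82876827e-01, -1.80152861e-02, -1.83381002e-01],
       [ 1.83401829e-01,  5.03360911e-04, -9.83037902e-01]]), 't': array([-0.02772067,  0.6016598 ,  1.77689621])}
wrist {'camera_matrix': array([[330.88044243,   0.        , 277.53126016],
       [  0.        , 330.88044243, 212.04438964],
       [  0.        ,   0.        ,   1.        ]]), 'mount': array([[-3.37808058e-04, -9.53438690e-01, -3.01586721e-01,
         7.74873264e-02],
       [ 9.99999942e-01, -3.35587493e-04, -5.91734911e-05,
        -1.12948302e-04],
       [-4.47904356e-05, -3.01586723e-01,  9.53438748e-01,
        -1.17192616e-01],
       [ 0.00000000e+00,  0.00000000e+00,  0.00000000e+00,
         1.00000000e+00]])}
```

View pics/a_top.png

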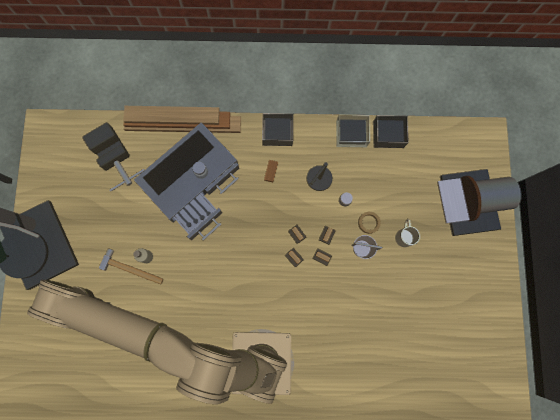

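View pics/a_side.png

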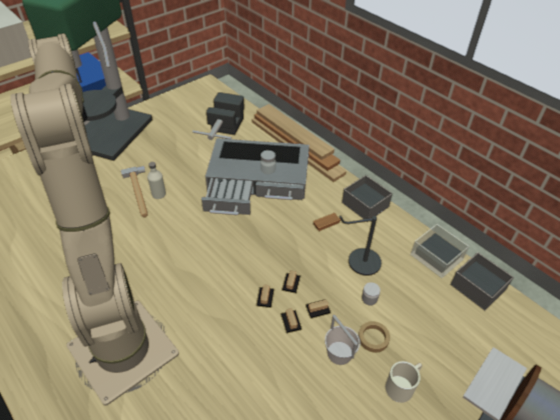

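View pics/a_wrist.png

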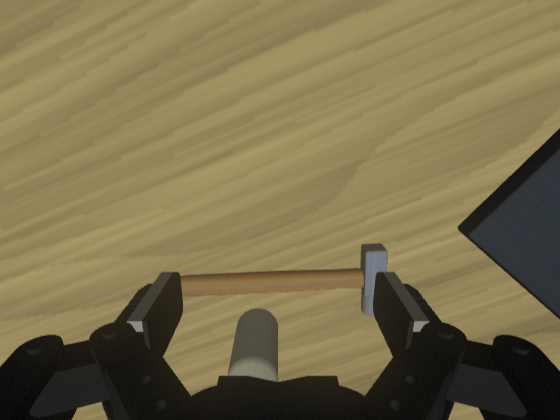

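The top view shows four blocks near (297,233), (326,235), (294,257) and (322,257). The chest is around (190,180), the pail at (366,247) and the stand foot at (319,177). Next I'll enlarge crops and measure.

```bash
cat > h.py <<'E'
from workcell import *
import cv2, numpy as np
from scipy.spatial.transform import Rotation as Ro
def cam(n):
    m=camera_model(n);K=m["camera_matrix"]
    if n=="wrist":
        o=get_obs();T=np.eye(4);T[:3,:3]=Ro.from_quat(o["ee_rot"]).as_matrix();T[:3,3]=o["position"]
        W=T@np.array(m["mount"])
    else:
        W=np.eye(4);W[:3,:3]=m["R"].T;W[:3,3]=-m["R"].T@m["t"]
    return K,W
def snap(n,tag):
    K,W=cam(n);p,d=camera(n);cv2.imwrite(f"pics/{tag}.png",p);np.savez(f"pics/{tag}.npz",p=p,d=d,K=K,W=W);return p,d,K,W
def load(tag):
    z=np.load(f"pics/{tag}.npz");return z["p"],z["d"],z["K"],z["W"]
def pt(D,u,v,z=None):
    p,d,K,W=D
    r=np.linalg.inv(K)@[u,v,1.]
    if z is None:
        return W[:3,:3]@(r*d[int(round(v)),int(round(u))])+W[:3,3]
    a=W[:3,:3]@r;s=(z-W[2,3])/a[2];return W[:3,3]+s*a
def proj(D,X):
    p,d,K,W=D
    c=W[:3,:3].T@(np.asarray(X)-W[:3,3]);q=K@c;return q[:2]/q[2]
def cloud(D):
    p,d,K,W=D
    v,u=np.mgrid[:420,:560];r=np.stack([u,v,np.ones_like(u)],-1)@np.linalg.inv(K).T*d[...,None]
    return r@W[:3,:3].T+W[:3,3]
def crop(D,x0,x1,y0,y1,name,k=4):
    c=cv2.resize(D[0][y0:y1,x0:x1],None,fx=k,fy=k,interpolation=cv2.INTER_CUBIC);cv2.imwrite(f"pics/{name}.png",c)
def ob():
    o=get_obs();print("t %.2f"%o["clock"],"pos",np.round(o["position"]*1000,1),"F",np.round(o["ft_force"],1),"w",round(o["grip_width"],3));return o
def rel(pos,R):
    """remaining shift in tool axes(mm) and rotvec"""
    o=get_obs();A=Ro.from_quat(o["ee_rot"]);return np.round(A.inv().apply(np.array(pos)-o["position"])*1000,1),np.round((A.inv()*R).as_rotvec(),3)
def down(yaw):
    """tool pointing down; tool y (jaw) axis at world yaw"""
    y=np.array([np.cos(yaw),np.sin(yaw),0]);z=np.array([0,0,-1.]);x=np.cross(y,z);return Ro.from_matrix(np.stack([x,y,z],1))
E
python3 - <<'E'
from h import *
for n in("side","top"):
    D=snap(n,"b_"+n)
D=load("b_top");crop(D,275,425,160,280,"c1",5);crop(D,100,250,110,240,"c2",5)
C=cloud(D)
for u,v in[(297,233),(326,235),(294,257),(322,257),(319,177),(366,247),(200,168),(346,199)]:print(u,v,np.round(C[v,u],3))
E
```

```text
297 233 [ 0.51  -0.133  0.041]
326 235 [ 0.504 -0.251  0.042]
294 257 [ 0.413 -0.122  0.037]
322 257 [ 0.415 -0.235  0.035]
319 177 [ 0.745 -0.223  0.047]
366 247 [ 0.463 -0.421  0.003]
200 168 [0.748 0.257 0.142]
346 199 [ 0.653 -0.333  0.051]
```

View pics/c1.png

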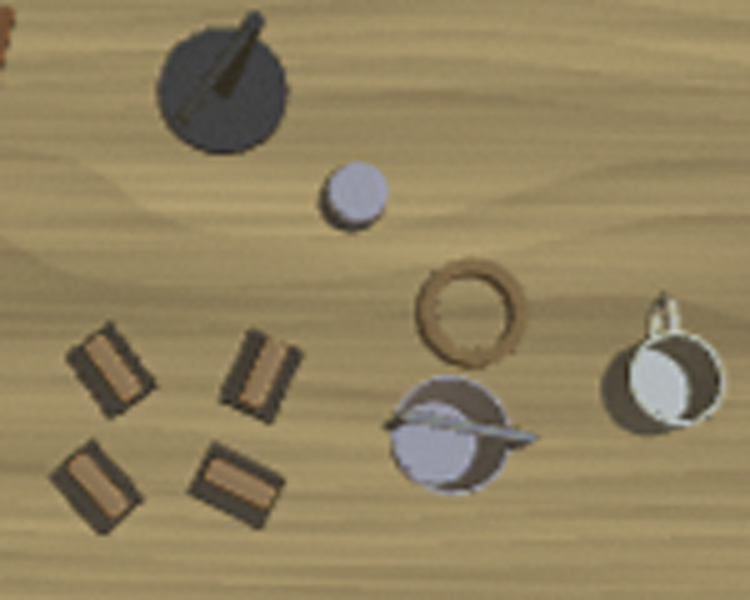

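View pics/c2.png

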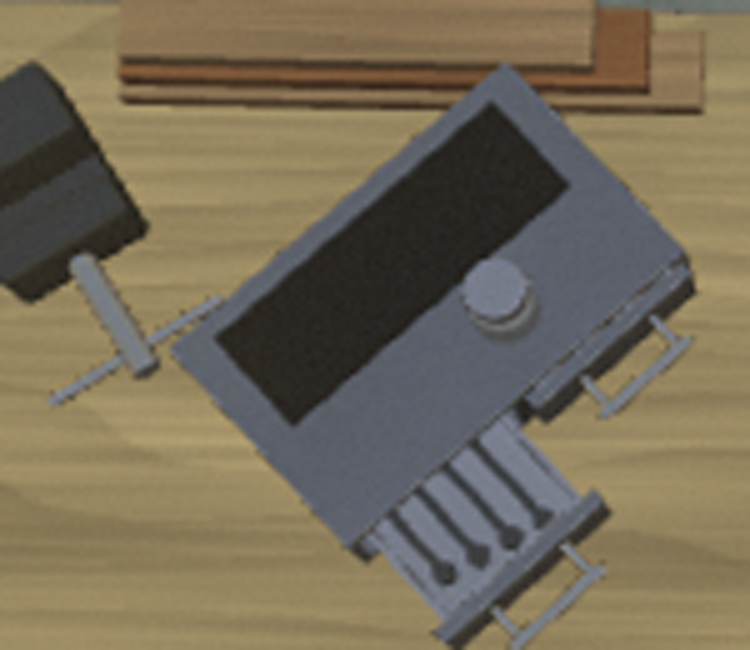

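```bash
python3 - <<'E'
from h import *
D=load("b_top")
def c2(x,y,z):return pt(D,100+(x+.5)/5-.5,110+(y+.5)/5-.5,z)
def c1(x,y,z):return pt(D,275+(x+.5)/5-.5,160+(y+.5)/5-.5,z)
P=[c2(*q,.078)for q in[(505,65),(690,255),(355,550),(172,348)]]
for p in P:print("top",np.round(p,3))
print("lens",[round(np.linalg.norm(P[i]-P[i-1]),3)for i in range(4)])
C=cloud(D)
m=(abs(C[...,2]-.078)<.006)&(C[...,0]>.5)&(C[...,1]>-.0)&(C[...,1]<.5)
m=m.astype(np.uint8);n,l,s,ce=cv2.connectedComponentsWithStats(m)
i=1+np.argmax(s[1:,4]);r=cv2.minAreaRect(C[l==i][:,:2].astype(np.float32));print("rect",r)
d=(P[0]-P[3]+P[1]-P[2]);print("yaw of chest -y:",np.degrees(np.arctan2(d[1],d[0])))
for nm,a,b in[("L",(515,645),(603,573)),("R",(605,413),(690,342))]:
    a=c2(*a,.047);b=c2(*b,.047);print(nm,a,b,(a+b)/2,np.linalg.norm(a-b),np.degrees(np.arctan2(*(b-a)[1::-1])))
# blocks: grip top
img=D[0]
hsv=cv2.cvtColor(img,cv2.COLOR_BGR2HSV)
for k,q in{"1":[(66,350),(108,322),(158,385),(117,416)],"2":[(252,328),(304,350),(268,424),(220,402)],"3":[(50,475),(93,440),(145,500),(102,535)],"4":[(214,441),(286,487),(262,530),(189,488)]}.items():
    W=np.array([c1(*x,.006) for x in q]);r=cv2.minAreaRect(W[:,:2].astype(np.float32));print(k,W[:,:2].mean(0),r)
for nm,q in{"1":[(94,340),(132,393)],"2":[(273,342),(254,398)],"3":[(80,463),(119,510)],"4":[(212,468),(268,500)]}.items():
    a,b=[c1(*x,.034)for x in q];print("grip",nm,(a+b)/2,np.degrees(np.arctan2(*(b-a)[1::-1]))%180)
f=[c1(*x,.01)for x in[(158,90),(289,92),(222,27),(224,156)]];print("stand foot",f)
print("arm",c1(254,18,.22),c1(180,118,.2))
print("pail rim",[c1(*x,.07)for x in[(388,435),(512,435),(450,376),(455,494)]],"bail",c1(392,425,.13),c1(536,438,.13))
D2=load("b_side");crop(D2,300,460,190,390,"c3",4);crop(D2,180,330,120,240,"c4",5)
E
```

```text
top [0.962 0.274 0.078]
top [0.8   0.115 0.078]
top [0.55  0.375 0.078]
top [0.714 0.533 0.078]
lens [np.float64(0.359), np.float64(0.227), np.float64(0.361), np.float64(0.228)]
rect ((0.7534858584403992, 0.32304397225379944), (0.2415829598903656, 0.3664230704307556), 44.00501251220703)
yaw of chest -y: -46.251563702086635
L [0.47989788 0.24812983 0.047     ] [0.53996293 0.17929802 0.047     ] [0.50993041 0.21371392 0.047     ] 0.09135440675297747 -48.89090695405896
R [0.67313436 0.18265549 0.047     ] [0.73466577 0.11453084 0.047     ] [0.70390006 0.14859317 0.047     ] 0.09179914263696902 -47.91108117015315
1 [ 0.51417792 -0.13573439] ((0.5147342681884766, -0.13550475239753723), (0.0691041350364685, 0.04282596707344055), 38.19906234741211)
2 [ 0.50997036 -0.25898371] ((0.5097096562385559, -0.2597671449184418), (0.04653565585613251, 0.06903189420700073), 66.7535171508789)
3 [ 0.4154128  -0.12426248] ((0.4153425991535187, -0.12425149232149124), (0.06606258451938629, 0.04576190933585167), 41.575172424316406)
4 [ 0.41829128 -0.23931361] ((0.4191358983516693, -0.2395613193511963), (0.06
[... 177 characters left out ...]
6275064
grip 3 [ 0.41394449 -0.12425744  0.034     ] 40.42246669789293
grip 4 [ 0.41798833 -0.23779328  0.034     ] 61.03330686497026
stand foot [array([ 0.75136475, -0.17272145,  0.01      ]), array([ 0.75167486, -0.28353656,  0.01      ]), array([ 0.80761265, -0.22700932,  0.01      ]), array([ 0.69514815, -0.22839283,  0.01      ])]
arm [ 0.75352126 -0.22738213  0.22      ] [ 0.679889   -0.17349562  0.2       ]
pail rim [array([ 0.45600431, -0.35139732,  0.07      ]), array([ 0.45779016, -0.4500947 ,  0.07      ]), array([ 0.50418099, -0.40174597,  0.07      ]), array([ 0.41013802, -0.4037087 ,  0.07      ])] bail [ 0.45739277 -0.34340035  0.13      ] [ 0.44937185 -0.45397998  0.13      ]
```

View pics/c3.png

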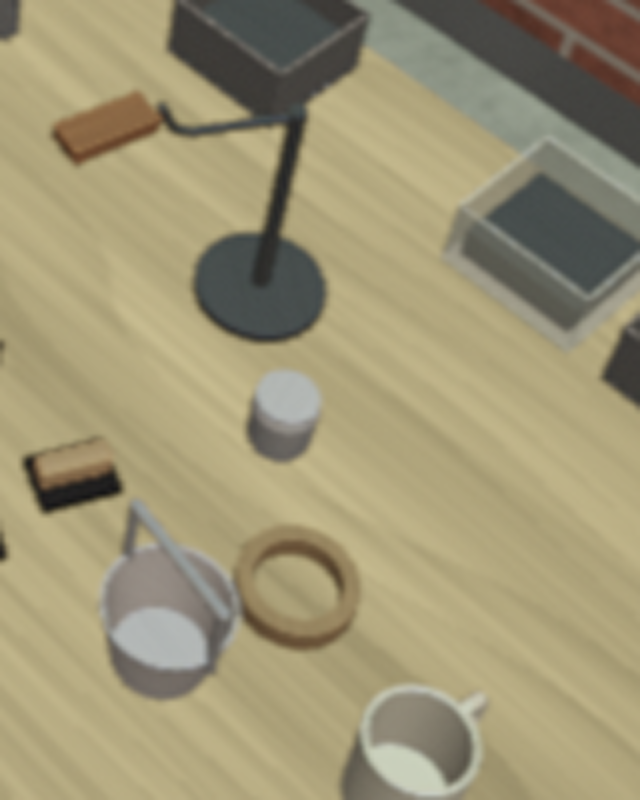

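View pics/c4.png

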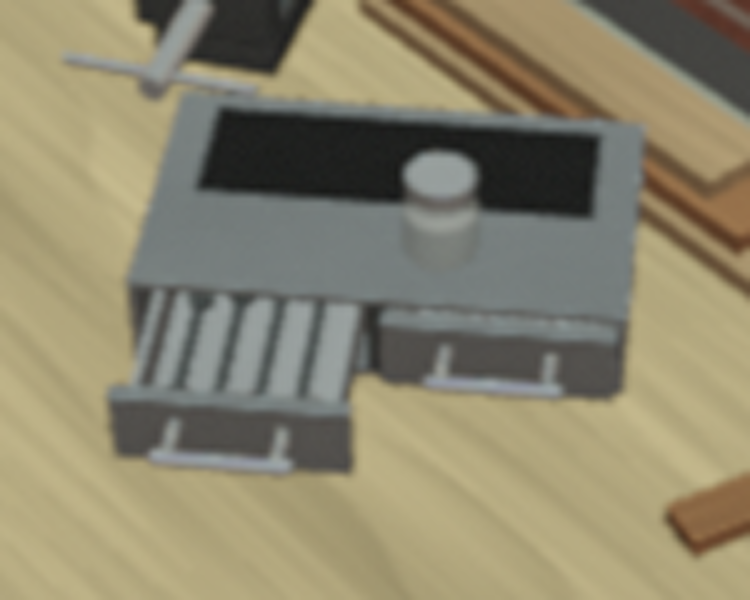

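Chest centre is about (0.753, 0.323) with yaw of about 44°. The left drawer is out about 96 mm. The hook arm points roughly towards +y/-x from the post at (0.752, -0.228). I'll shut the left drawer first, with a wrist view on the way.

```bash
python3 - <<'E'
from h import *
import workcell; print([n for n in dir(workcell) if not n.startswith('__')])
try: print(finger_overhang)
except Exception as e: print(e)
print(rel([.478,.183,.20],down(np.radians(43.9))))
E
```

```text
['MotionError', 'camera', 'camera_model', 'finger_overhang', 'get_obs', 'hand_in']
0.025
(array([-373.3, -274.7,   56.1]), array([-0.001,  0.   ,  0.417]))
```

```bash
python3 -m creep '[[0,0,0,-37,-27,5,0],[0,0,0,-37,-27,5,0],[0,0,0,-37,-27,5,0],[0,0,0,-37,-27,5,0],[0,0,0,-37,-27,5,0],[0,0,0,-37,-27,5,0],[0,0,0,-37,-27,5,0],[0,0,0,-37,-27,5,0]]'
python3 -m creep '[[0,0,0,-37,-27,5,0],[0,0,0,-37,-27,5,0],[0,0,0.14,0,0,0,100],[0,0,0.14,0,0,0,200],[0,0,0.137,0,0,0,255],[0,0,0,0,0,0,255],[0,0,0,0,0,0,255]]'
python3 - <<'E'
from h import *
ob();print(rel([.478,.183,.2],down(np.radians(43.9))))
D=snap("wrist","w1")
E
```

```text
clock: 1.05
position: [0.4293, 0.265, 0.2163]
ee_rot: [0.193, 0.981, 0.0, 0.0]
ft_force: [0.1, 0.2, -0.0]
grip_width: 0.999
clock: 1.75
position: [0.4767, 0.1888, 0.2063]
ee_rot: [0.39, 0.921, 0.0, -0.0]
ft_force: [-0.9, -0.9, -0.2]
grip_width: 0.145
t 1.75 pos [476.7 188.8 206.3] F [-0.9 -0.9 -0.2] w 0.145
(array([-5.1, -3.1,  6.3]), array([ 0.   , -0.   ,  0.004]))
```

View pics/w1.png

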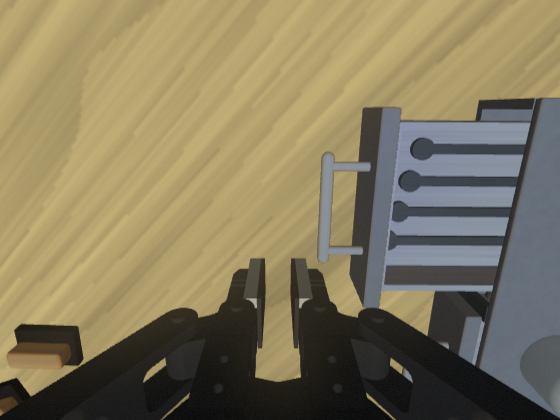

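The wrist view shows the handle bar from about (327,157) to (323,258), slightly tilted. I'll locate it.

```bash
python3 - <<'E'
from h import *
D=load("w1")
a=pt(D,328,155,.0505);b=pt(D,323,259,.0505);m=(a+b)/2
print(a,b,m,np.linalg.norm(a-b),np.degrees(np.arctan2(*(b-a)[1::-1])))
print("depth",pt(D,325,210))
A=pt(D,540,98,.078);B=pt(D,505,335,.078);print("edge",np.degrees(np.arctan2(*(B-A)[1::-1])))
A=pt(D,380,108,.055);B=pt(D,358,290,.055);print("edge",np.degrees(np.arctan2(*(B-A)[1::-1])))
u=np.array([np.cos(np.radians(43.9)),np.sin(np.radians(43.9)),0])
t=m-u*.045;t[2]=.053;print(rel(t,down(np.radians(43.9))))
E
```

```text
[0.47826832 0.24632086 0.0505    ] [0.54334322 0.17888973 0.0505    ] [0.51080577 0.21260529 0.0505    ] 0.09371073422561124 -46.01873083014341
depth [0.51038162 0.21228474 0.05196092]
edge -41.138434527275194
edge -47.793789445255285
(array([ -6.5,  -4. , 153.3]), array([ 0.   , -0.   ,  0.004]))
```

```bash
python3 -m creep '[[0,0,0,-6,-4,40,255],[0,0,0,0,0,40,255],[0,0,0,0,0,40,255],[0,0,0,0,0,33,255],[0,0,0,0,12,0,255],[0,0,0,0,12,0,255],[0,0,0,0,0,0,255]]'
python3 -m creep '[[0,0,0,0,12,0,255],[0,0,0,0,12,0,255],[0,0,0,0,12,0,255],[0,0,0,0,12,0,255],[0,0,0,0,12,0,255],[0,0,0,0,12,0,255],[0,0,0,0,12,0,255]]'
python3 - <<'E'
from h import *
o=ob();u=np.array([np.cos(np.radians(44)),np.sin(np.radians(44))]);c=np.array([.7535,.323])
print(((o["position"][:2]-c)@u))
E
```

```text
clock: 2.5
position: [0.4978, 0.2006, 0.0555]
ee_rot: [0.391, 0.921, 0.002, 0.001]
ft_force: [0.2, -0.9, 0.2]
grip_width: -0.001
clock: 3.2
position: [0.5569, 0.2575, 0.0536]
ee_rot: [0.391, 0.92, 0.0, 0.0]
ft_force: [-1.5, -1.0, 0.9]
grip_width: 0.001
t 3.20 pos [556.9 257.5  53.6] F [-1.5 -1.   0.9] w 0.001
-0.18693296664446302
```

```bash
python3 -m creep '[[0,0,0,0,6,0,255],[0,0,0,0,4,0,255],[0,0,0,0,3,0,255],[0,0,0,0,2,0,255],[0,0,0,0,0,0,255]]'
python3 - <<'E'
from h import *
o=ob();u=np.array([np.cos(np.radians(44)),np.sin(np.radians(44))]);c=np.array([.7535,.323])
print(((o["position"][:2]-c)@u))
snap("top","t2");D=load("t2");crop(D,130,250,110,240,"t2c",5)
E
```

```text
clock: 3.7
position: [0.5652, 0.2657, 0.0531]
ee_rot: [0.392, 0.92, -0.002, -0.001]
ft_force: [-8.6, -5.6, 7.4]
grip_width: 0.001
t 3.70 pos [565.2 265.7  53.1] F [-8.6 -5.6  7.4] w 0.001
-0.17529201397480415
```

View pics/t2c.png

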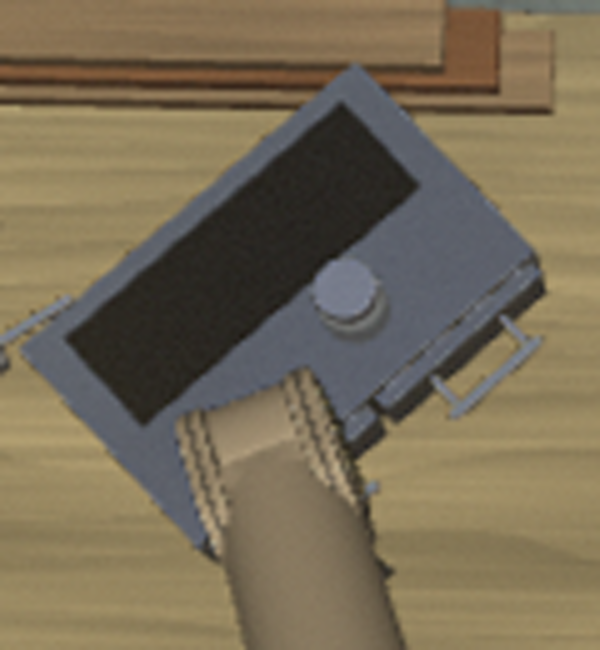

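```bash
python3 -m creep '[[0,0,0,0,3,0,255],[0,0,0,0,2,0,255],[0,0,0,0,0,0,255],[0,0,0,0,0,0,255]]'
python3 - <<'E'
from h import *
o=ob();u=np.array([np.cos(np.radians(44)),np.sin(np.radians(44))]);c=np.array([.7535,.323])
print(((o["position"][:2]-c)@u))
E
```

```text
clock: 4.15
position: [0.5656, 0.266, 0.0528]
ee_rot: [0.392, 0.92, -0.005, -0.004]
ft_force: [-29.8, -18.4, 25.3]
grip_width: 0.001
t 4.15 pos [565.6 266.   52.8] F [-29.8 -18.4  25.3] w 0.001
-0.17471975932787162
```

Left drawer is hard against its stop (39 N, no more motion). Now I'll back off and go above the right handle.

```bash
python3 -m creep '[[0,0,0,0,-25,0,255],[0,0,0,0,-15,0,255],[0,0,0,0,0,-45,255],[0,0,0,0,0,-45,255],[0,0,0,0,0,-45,200],[0,0,0,0,0,0,150],[0,0,0,0,0,0,150]]'
python3 - <<'E'
from h import *
ob();print(rel([.69,.135,.19],down(np.radians(44))))
E
```

```text
clock: 4.85
position: [0.5419, 0.2429, 0.1895]
ee_rot: [0.392, 0.92, 0.001, 0.001]
ft_force: [-0.7, 0.6, -0.6]
grip_width: 0.411
t 4.85 pos [541.9 242.9 189.5] F [-0.7  0.6 -0.6] w 0.411
(array([-180.4,   31.9,   -0.4]), array([ 0.003,  0.   , -0.002]))
```

```bash
python3 -m creep '[[0,0,0,-40,7,0,150],[0,0,0,-40,7,0,150],[0,0,0,-40,7,0,150],[0,0,0,-40,7,0,150],[0,0,0,-20,4,0,150],[0,0,0,0,0,0,150],[0,0,0,0,0,0,150]]'
python3 - <<'E'
from h import *
ob();snap("wrist","w3")
E
```

```text
clock: 5.55
position: [0.6886, 0.1349, 0.1862]
ee_rot: [0.392, 0.92, -0.001, -0.001]
ft_force: [0.2, 0.8, -0.1]
grip_width: 0.415
t 5.55 pos [688.6 134.9 186.2] F [ 0.2  0.8 -0.1] w 0.415
```

View pics/w3.png

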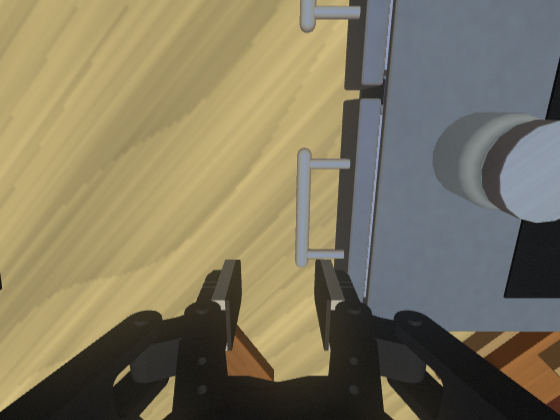

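The right handle bar runs from (304,150) to (302,265), in line with the left handle above it, so the left drawer is home.

```bash
python3 - <<'E'
from h import *
D=load("w3")
a=pt(D,304,150,.0505);b=pt(D,302,266,.0505);m=(a+b)/2
print(a,b,m,np.linalg.norm(a-b),np.degrees(np.arctan2(*(b-a)[1::-1])),pt(D,303,208))
t=m.copy();t[2]=.053;print(rel(t,down(np.radians(44))))
E
```

```text
[0.67015656 0.18221159 0.0505    ] [0.73781251 0.11266642 0.0505    ] [0.70398453 0.147439   0.0505    ] 0.09702503047497521 -45.78889638877672 [0.7017744  0.14956585 0.05183036]
(array([ -2.8,  19.5, 133.8]), array([-0.002, -0.002, -0.001]))
```

```bash
python3 -m creep '[[0,0,0,-3,19.5,0,150],[0,0,0,0,0,45,150],[0,0,0,0,0,45,150],[0,0,0,0,0,43,150],[0,0,0,0,0,0,150],[0,0,0,0,0,0,255],[0,0,0,0,0,0,255],[0,0,0,0,0,0,255]]' 60
python3 - <<'E'
from h import *
ob()
E
```

```text
clock: 6.4
position: [0.7043, 0.1476, 0.0553]
ee_rot: [0.391, 0.92, -0.0, -0.001]
ft_force: [-4.4, 1.1, 3.1]
grip_width: 0.104
t 6.40 pos [704.3 147.6  55.3] F [-4.4  1.1  3.1] w 0.104
```

```bash
python3 -m creep '[[0,0,0,0,-8,0,255],[0,0,0,0,-8,0,255],[0,0,0,0,-12,0,255],[0,0,0,0,-20,0,255],[0,0,0,0,-20,0,255],[0,0,0,0,-20,0,255],[0,0,0,0,-20,0,255]]'
python3 -m creep '[[0,0,0,0,-20,0,255],[0,0,0,0,-20,0,255],[0,0,0,0,-15,0,255],[0,0,0,0,-8,0,255],[0,0,0,0,-4,0,255],[0,0,0,0,0,0,255]]'
python3 - <<'E'
from h import *
o=ob();print(np.linalg.norm(o["position"][:2]-[.7043,.1476]))
E
```

```text
clock: 7.1
position: [0.626, 0.0725, 0.0553]
ee_rot: [0.391, 0.92, 0.001, -0.001]
ft_force: [-3.0, 5.3, 1.8]
grip_width: 0.102
clock: 7.7
position: [0.5779, 0.0265, 0.0552]
ee_rot: [0.391, 0.92, 0.001, -0.001]
ft_force: [-4.4, 5.7, 0.9]
grip_width: 0.105
t 7.70 pos [577.9  26.5  55.2] F [-4.4  5.7  0.9] w 0.105
0.1750779837951902
```

```bash
python3 -m creep '[[0,0,0,0,0,0,150],[0,0,0,0,0,0,150],[0,0,0,0,0,0,150],[0,0,0,0,0,-45,150],[0,0,0,0,0,-45,150],[0,0,0,0,30,-45,130],[0,0,0,0,45,-40,130],[0,0,0,0,0,0,130]]'
python3 - <<'E'
from h import *
ob();snap("wrist","w4")
E
```

```text
clock: 8.5
position: [0.6303, 0.0746, 0.2254]
ee_rot: [0.39, 0.921, 0.003, 0.004]
ft_force: [-1.0, 0.2, -0.7]
grip_width: 0.485
t 8.50 pos [630.3  74.6 225.4] F [-1.   0.2 -0.7] w 0.485
```

View pics/w4.png

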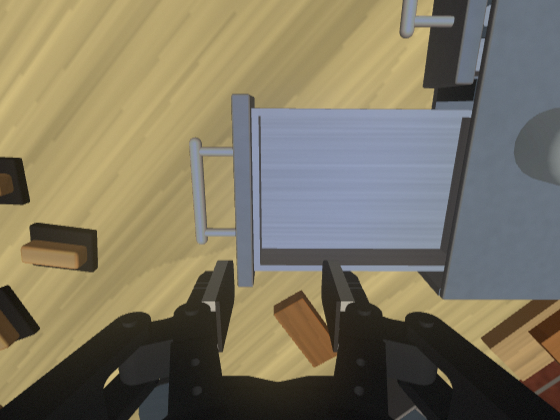

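```bash
python3 - <<'E'
from h import *
D=load("w4")
u=np.array([np.cos(np.radians(44)),np.sin(np.radians(44))]);v=np.array([-u[1],u[0]]);c=np.array([.7535,.323])
def ch(p):return np.round([(p[:2]-c)@u,(p[:2]-c)@v],4)
for n,x in{"h1":(195,143,.0505),"h2":(201,239,.0505),"fl_front_left":(261,116,.015),"fl_front_right":(260,248,.015),"fl_r_back":(441,248,.015),"strip TL":(260,116,.055),"strip BL":(261,264,.055),"wall L out":(470,109,.055),"L in":(470,117,.055),"R in":(445,264,.055)}.items():
    p=pt(D,*x);print(n,np.round(p,4),ch(p))
print(pt(D,350,180))
E
python3 - <<'E'
from h import *
D=load("w4");crop(D,180,340,90,290,"w4c",4)
E
```

```text
h1 [0.5469 0.0597 0.0505] [-0.3315 -0.0459]
h2 [ 0.6085 -0.0054  0.0505] [-0.3324 -0.1356]
fl_front_left [0.5723 0.1142 0.015 ] [-0.2754 -0.0243]
fl_front_right [0.665  0.0141 0.015 ] [-0.2783 -0.1607]
fl_r_back [0.806  0.1497 0.015 ] [-0.0826 -0.1611]
strip TL [0.572  0.1155 0.055 ] [-0.2747 -0.0232]
strip BL [0.6661 0.0167 0.055 ] [-0.2757 -0.1597]
wall L out [0.6938 0.2413 0.055 ] [-0.0997 -0.0173]
L in [0.699  0.2375 0.055 ] [-0.0986 -0.0237]
R in [0.7941 0.1396 0.055 ] [-0.0982 -0.1601]
[0.67951365 0.13147943 0.01428728]
```

View pics/w4c.png

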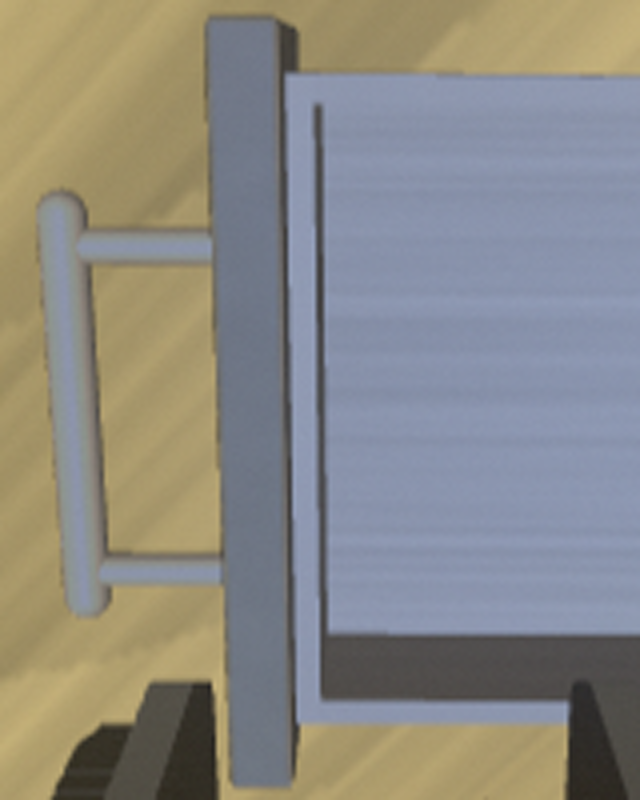

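```bash
python3 - <<'E'
from h import *
o=ob();print(np.round(o["joint_pos"],3))
print(np.degrees(np.arctan2(o["position"][1],o["position"][0])))
for y in(127,-53):print(y,rel([.45,-.15,.25],down(np.radians(y))))
E
```

```text
t 8.55 pos [628.3  72.2 222.4] F [ 0.4  0.  -0.1] w 0.49
[-0.457  0.371  0.35   1.509 -0.131  1.279  0.677]
6.558013532405467
127 (array([ -35.9, -282.5,  -28.7]), array([ 0.002,  0.005, -1.448]))
-53 (array([ -35.9, -282.5,  -28.7]), array([ 0.005, -0.002,  1.694]))
```

```bash
python3 -m creep '[[0,0,0,0,-46,-6,130],[0,0,0,0,-46,-6,130],[0,0,0,0,-46,-6,130],[0,0,0,0,-46,-6,130],[0,0,0,0,-46,-6,130],[0,0,0,0,-46,-6,130],[0,0,0.14,0,-40,0,130],[0,0,0.14,0,0,0,130]]'
python3 -m creep '[[0,0,0.145,0,0,0,130],[0,0,0.145,0,0,0,130],[0,0,0.145,0,0,0,130],[0,0,0.145,0,0,0,130],[0,0,0.145,0,0,0,130],[0,0,0.145,0,0,0,130],[0,0,0.145,0,0,0,130],[0,0,0.145,0,0,0,130]]'
python3 - <<'E'
from h import *
print(rel([.43,-.22,.27],down(np.radians(-53))))
E
```

```text
clock: 9.35
position: [0.3945, -0.153, 0.2555]
ee_rot: [0.522, 0.853, 0.0, -0.0]
ft_force: [1.8, 0.7, 0.6]
grip_width: 0.49
clock: 10.15
position: [0.3974, -0.1494, 0.255]
ee_rot: [0.903, 0.43, -0.001, -0.0]
ft_force: [-0.0, -1.1, -0.7]
grip_width: 0.492
(array([-34.3,  69.8, -15. ]), array([-0.001,  0.001,  0.244]))
```

```bash
python3 -m creep '[[0,0,0.12,-15,35,-8,130],[0,0,0.12,-12,35,-7,130],[0,0,0,0,0,0,130],[0,0,0,0,0,0,130]]'
python3 - <<'E'
from h import *
ob();snap("wrist","w5")
E
```

```text
clock: 10.55
position: [0.4315, -0.2165, 0.27]
ee_rot: [0.947, 0.322, -0.001, -0.0]
ft_force: [0.0, 0.7, -0.1]
grip_width: 0.485
t 10.55 pos [ 431.5 -216.5  270. ] F [ 0.   0.7 -0.1] w 0.485
```

View pics/w5.png

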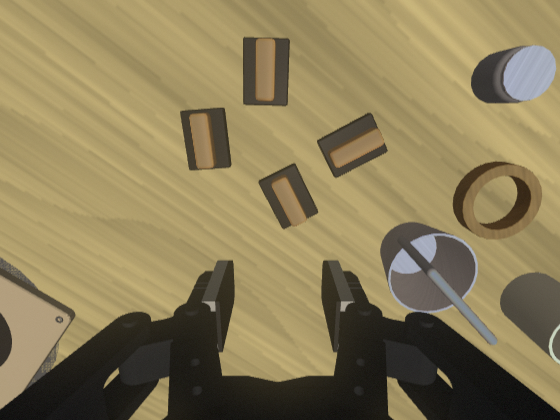

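All four blocks are visible, with grips at about (265,70), (203,140), (356,148) and (289,198). I'll fit the grip tops from depth.

```bash
cat >> h.py <<'E'
def blocks(D,zlo=.024,zhi=.045,box=(.3,.62,-.42,.05)):
    C=cloud(D);p=D[0].astype(int)
    m=(C[...,2]>zlo)&(C[...,2]<zhi)&(C[...,0]>box[0])&(C[...,0]<box[1])&(C[...,1]>box[2])&(C[...,1]<box[3])&(p[...,2]-p[...,0]>40)
    n,l,s,_=cv2.connectedComponentsWithStats(m.astype(np.uint8))
    for i in range(1,n):
        if s[i,4]<100:continue
        q=C[l==i];r=cv2.minAreaRect(q[:,:2].astype(np.float32));(w,h)=r[1];a=r[2] if w>h else r[2]+90
        print("grip c",np.round(r[0],4),"size",np.round(sorted(r[1]),3),"axis",round(a%180,1),"z",round(np.median(q[:,2]),4),"px",s[i,:4])
E
python3 - <<'E'
from h import *
blocks(load("w5"))
E
```

```text
grip c [ 0.5117 -0.138 ] size [0.02  0.057] axis 35.8 z 0.0333 px [255  39  21  63]
grip c [ 0.4155 -0.1268] size [0.02  0.058] axis 41.9 z 0.0333 px [189 113  26  57]
grip c [ 0.51   -0.2611] size [0.02  0.058] axis 155.7 z 0.0333 px [330 129  54  39]
grip c [ 0.4191 -0.2415] size [0.02  0.058] axis 64.0 z 0.0334 px [271 176  36  51]
```

```bash
python3 - <<'E'
from h import *
print(rel([.5117,-.138,.04],down(np.radians(-54.2))))
E
```

```text
(array([111.1, -12.1, 230. ]), array([-0.002,  0.001,  0.032]))
```

```bash
python3 -m creep '[[0,0,0.03,37,-3,30,130],[0,0,0,37,-3,30,130],[0,0,0,37,-3,45,130],[0,0,0,0,0,45,130],[0,0,0,0,0,35,130],[0,0,0,0,0,0,130],[0,0,0,0,0,0,130]]'
python3 - <<'E'
from h import *
ob();print(rel([.5117,-.138,.04],down(np.radians(-54.2))));snap("wrist","w6")
E
```

```text
clock: 11.3
position: [0.5119, -0.1455, 0.0932]
ee_rot: [0.951, 0.309, -0.0, -0.0]
ft_force: [1.3, 0.1, 1.3]
grip_width: 0.488
t 11.30 pos [ 511.9 -145.5   93.2] F [1.3 0.1 1.3] w 0.488
(array([ 4.3, -6.2, 53.2]), array([-0.001,  0.   ,  0.003]))
```

View pics/w6.png

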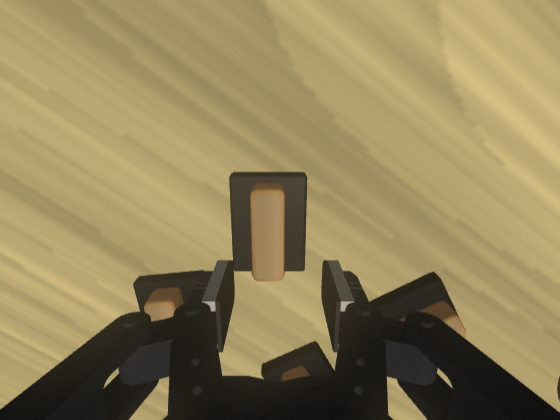

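The grip at (268,230) sits left of the finger centre at (279), matching the -6 mm computed. I'll correct, descend and close.

```bash
python3 -m creep '[[0,0,0,4,-6,0,130],[0,0,0,0,0,30,130],[0,0,0,0,0,23,130],[0,0,0,0,0,0,130],[0,0,0,0,0,0,255],[0,0,0,0,0,0,255],[0,0,0,0,0,0,255]]' 40
python3 - <<'E'
from h import *
ob();print(rel([.5117,-.138,.04],down(np.radians(-54.2))))
E
```

```text
clock: 12.05
position: [0.5134, -0.1389, 0.0416]
ee_rot: [0.951, 0.308, 0.002, 0.0]
ft_force: [-3.2, 0.5, 7.8]
grip_width: 0.22
t 12.05 pos [ 513.4 -138.9   41.6] F [-3.2  0.5  7.8] w 0.22
(array([-0.9, -1.7,  1.6]), array([ 0.002, -0.003,  0.002]))
```

```bash
cat >> h.py <<'E'
u_=np.array([np.cos(np.radians(44)),np.sin(np.radians(44))]);v_=np.array([-u_[1],u_[0]]);c_=np.array([.7535,.323])
def slot(x,y,z):
    p=c_+(-.275+x)*u_+(-.0917+y)*v_;return np.array([p[0],p[1],z])
E
python3 -m creep '[[0,0,0,0,0,-30,255],[0,0,0,0,0,-40,255],[0,0,0,0,0,-40,255],[0,0,0,0,0,0,255]]'
python3 - <<'E'
from h import *
ob()
for y in(.031,-.031):print(slot(.114,y,.14),rel(slot(.114,y,.15),down(np.radians(-46))))
E
```

```text
clock: 12.45
position: [0.5151, -0.1396, 0.1559]
ee_rot: [0.951, 0.308, 0.005, 0.002]
ft_force: [1.1, -0.1, -0.8]
grip_width: 0.221
t 12.45 pos [ 515.1 -139.6  155.9] F [ 1.1 -0.1 -0.8] w 0.221
[0.67985206 0.16749608 0.14      ] (array([ 313.4, -152.3,    7.4]), array([ 0.007, -0.007, -0.142]))
[0.72292087 0.12289701 0.14      ] (array([322.2, -90.9,   7.8]), array([ 0.007, -0.007, -0.142]))
```

Because the wrist camera would overhang the jar with the present yaw, I'll turn the tool half round on the way.

```bash
python3 -m creep '[[0,0,0,34,-19,-7,255],[0,0,0,34,-19,-7,255],[0,0,0,34,-19,-7,255],[0,0,0,34,-19,-7,255],[0,0,0,34,-19,-7,255],[0,0,0,34,-19,-7,255],[0,0,0,34,-19,0,255],[0,0,0,34,-19,0,255]]'
python3 -m creep '[[0,0,-0.147,0,0,0,255],[0,0,-0.147,0,0,0,255],[0,0,-0.147,0,0,0,255],[0,0,-0.147,0,0,0,255],[0,0,-0.147,0,0,0,255],[0,0,-0.147,0,0,0,255],[0,0,-0.147,0,0,0,255],[0,0,-0.147,0,0,0,255]]'
python3 -m creep '[[0,0,-0.147,0,0,0,255],[0,0,-0.147,0,0,0,255],[0,0,-0.147,0,0,0,255],[0,0,-0.147,0,0,0,255],[0,0,-0.147,0,0,0,255],[0,0,-0.147,0,0,0,255],[0,0,-0.147,0,0,0,255],[0,0,-0.147,0,0,0,255]]'
python3 - <<'E'
from h import *
o=ob();print(np.round(o["joint_pos"],2))
print(rel(slot(.114,.031,.15),down(np.radians(134))))
E
```

```text
clock: 13.25
position: [0.6438, 0.1455, 0.1923]
ee_rot: [0.951, 0.308, 0.001, -0.0]
ft_force: [0.3, -0.7, -0.4]
grip_width: 0.221
clock: 14.05
position: [0.6431, 0.1438, 0.1918]
ee_rot: [0.618, 0.786, 0.0, 0.0]
ft_force: [0.2, 0.1, -1.0]
grip_width: 0.225
clock: 14.85
position: [0.6432, 0.1438, 0.1918]
ee_rot: [0.078, 0.997, 0.0, 0.0]
ft_force: [-0.4, 0.1, 0.6]
grip_width: 0.221
t 14.85 pos [643.2 143.8 191.8] F [-0.4  0.1  0.6] w 0.221
[-0.19  0.45 -0.13  1.44  0.06  1.26  1.08]
(array([-32.5,  29.1,  41.9]), array([-0.   ,  0.   , -0.925]))
```

```bash
python3 -m creep '[[0,0,-0.147,0,0,0,255],[0,0,-0.147,0,0,0,255],[0,0,-0.147,0,0,0,255],[0,0,-0.147,0,0,0,255],[0,0,-0.147,0,0,0,255],[0,0,-0.147,0,0,0,255],[0,0,-0.045,0,0,0,255],[0,0,0,0,0,0,255]]'
python3 - <<'E'
from h import *
o=ob();print(np.round(o["joint_pos"],2))
print(rel(slot(.114,.031,.12),down(np.radians(134))));snap("wrist","w7")
E
```

```text
clock: 15.65
position: [0.6432, 0.1437, 0.1918]
ee_rot: [-0.373, 0.928, -0.0, 0.0]
ft_force: [-0.2, -0.3, 0.3]
grip_width: 0.227
t 15.65 pos [643.2 143.7 191.8] F [-0.2 -0.3  0.3] w 0.227
[-0.08  0.46 -0.28  1.43  0.13  1.27  1.96]
(array([-42.9,  -8.1,  71.8]), array([-0.   ,  0.   , -0.004]))
```

View pics/w7.png

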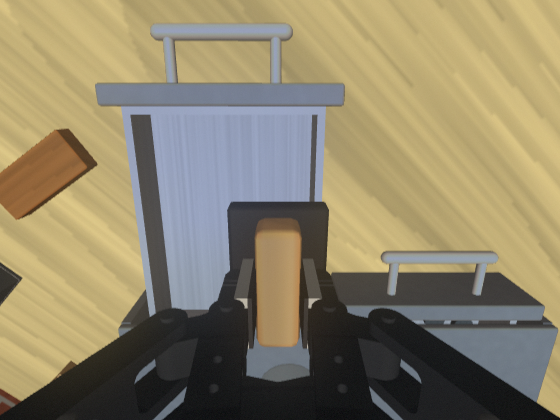

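Block is held square and the drawer front points up the picture. Moving over the slot and lowering.

```bash
python3 -m creep '[[0,0,0,-22,-4,0,255],[0,0,0,-21,-4,0,255],[0,0,0,0,0,0,255],[0,0,0,0,0,40,255],[0,0,0,0,0,40,255],[0,0,0,0,0,30,255],[0,0,0,0,0,12,255],[0,0,0,0,0,0,255]]'
python3 - <<'E'
from h import *
o=ob();print(rel(slot(.114,.031,.0566),down(np.radians(134))))
E
```

```text
clock: 16.5
position: [0.6787, 0.1674, 0.0681]
ee_rot: [-0.372, 0.928, 0.0, -0.001]
ft_force: [-0.6, -1.2, -0.2]
grip_width: 0.226
t 16.50 pos [678.7 167.4  68.1] F [-0.6 -1.2 -0.2] w 0.226
(array([-0.9, -0.7, 11.5]), array([ 0.001, -0.003, -0.005]))
```

```bash
python3 -m creep '[[0,0,0,0,0,8,255],[0,0,0,0,0,3,255],[0,0,0,0,0,0,255],[0,0,0,0,0,0,255]]'
python3 -m creep '[[0,0,0,0,0,0,150],[0,0,0,0,0,0,150],[0,0,0,0,0,0,150],[0,0,0,0,0,-20,150],[0,0,0,0,0,-40,150],[0,0,0,0,0,-45,130],[0,0,0,0,0,-45,130],[0,0,0,0,0,0,130]]'
python3 - <<'E'
from h import *
o=ob();snap("wrist","w8")
print(rel([.4155,-.1268,.15],down(np.radians(131.9-180))),rel([.51,-.2611,.15],down(np.radians(65.7))))
E
```

```text
clock: 16.9
position: [0.6802, 0.168, 0.0594]
ee_rot: [-0.373, 0.928, -0.0, 0.001]
ft_force: [-0.3, 0.3, -0.8]
grip_width: 0.22
clock: 17.7
position: [0.6825, 0.1689, 0.2168]
ee_rot: [-0.373, 0.928, -0.0, 0.006]
ft_force: [0.1, 0.2, 0.3]
grip_width: 0.491
t 17.70 pos [682.5 168.9 216.8] F [0.1 0.2 0.3] w 0.491
(array([396.7, -29.1,  60.6]), array([-0.01 , -0.005, -3.109])) (array([ 421.3, -191.4,   60.9]), array([1.000e-03, 7.000e-03, 1.188e+00]))
```

View pics/w8.png

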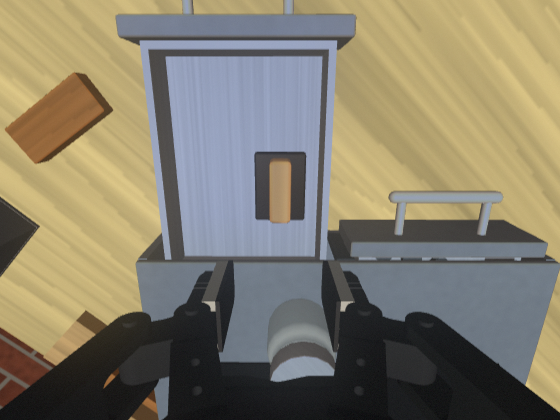

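Block 1 stands flat in the drawer at (280,190). On to the block at (0.510, -0.261).

```bash
python3 -m creep '[[0,0,0,42,-19,-10,130],[0,0,0,42,-19,-10,130],[0,0,0,42,-19,-10,130],[0,0,0,42,-19,-10,130],[0,0,0,42,-19,0,130],[0,0,0,42,-19,0,130],[0,0,0,42,-19,0,130],[0,0,0,42,-19,0,130]]'
python3 -m creep '[[0,0,0.1485,0,0,0,130],[0,0,0.1485,0,0,0,130],[0,0,0.1485,0,0,0,130],[0,0,0.1485,0,0,0,130],[0,0,0.1485,0,0,0,130],[0,0,0.1485,0,0,0,130],[0,0,0.1485,0,0,0,130],[0,0,0.1485,0,0,0,130]]'
python3 - <<'E'
from h import *
o=ob();print(np.round(o["joint_pos"],2));snap("wrist","w9");blocks(load("w9"))
print(rel([.51,-.2611,.15],down(np.radians(65.7))))
E
```

```text
clock: 18.55
position: [0.541, -0.1759, 0.2476]
ee_rot: [-0.373, 0.928, 0.0, -0.0]
ft_force: [0.9, -0.8, -0.6]
grip_width: 0.489
clock: 19.35
position: [0.5419, -0.1743, 0.2473]
ee_rot: [0.213, 0.977, 0.0, -0.001]
ft_force: [0.1, 0.7, 0.2]
grip_width: 0.496
t 19.35 pos [ 541.9 -174.3  247.3] F [0.1 0.7 0.2] w 0.496
[ 0.26  0.22 -0.03  1.62  0.01  1.3   1.37]
grip c [ 0.4158 -0.1266] size [0.02  0.058] axis 41.8 z 0.0333 px [236  19  64  47]
grip c [ 0.4198 -0.2406] size [0.02  0.057] axis 64.0 z 0.0334 px [131  90  63  23]
grip c [ 0.5101 -0.261 ] size [0.02  0.057] axis 155.3 z 0.0334 px [178 165  24  55]
(array([ -8.3, -92.1,  97.4]), array([-0.   , -0.002, -0.015]))
```

View pics/w9.png

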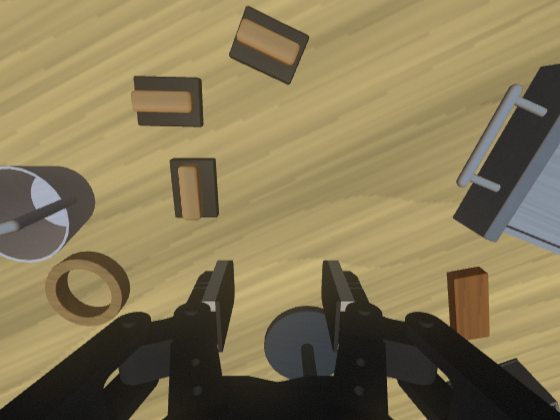

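Three blocks remain on the bench, unmoved. Target grip at (190,193).

```bash
python3 -m creep '[[0,0,0.01,-4,-46,0,130],[0,0,0,-4,-46,0,130],[0,0,0,0,0,40,130],[0,0,0,0,0,45,130],[0,0,0,0,0,40,130],[0,0,0,0,0,35,130],[0,0,0,0,0,0,130],[0,0,0,0,0,0,130]]'
python3 - <<'E'
from h import *
o=ob();print(rel([.5101,-.261,.0416],down(np.radians(65.3))))
E
```

```text
clock: 20.2
position: [0.5112, -0.2613, 0.0887]
ee_rot: [0.214, 0.977, 0.0, -0.001]
ft_force: [-0.3, -0.6, 1.1]
grip_width: 0.485
t 20.20 pos [ 511.2 -261.3   88.7] F [-0.3 -0.6  1.1] w 0.485
(array([ 1.1, -0.2, 47.1]), array([ 0.   , -0.001, -0.001]))
```

```bash
python3 -m creep '[[0,0,0,1,0,25,130],[0,0,0,0,0,21,130],[0,0,0,0,0,0,130],[0,0,0,0,0,0,255],[0,0,0,0,0,0,255],[0,0,0,0,0,0,255]]' 40
python3 - <<'E'
from h import *
ob()
E
python3 -m creep '[[0,0,0,0,0,-30,255],[0,0,0,0,0,-40,255],[0,0,0,0,0,-45,255],[0,0,0,0,0,-45,255],[0,0,0,0,0,0,255]]'
python3 - <<'E'
from h import *
ob();print(rel(slot(.114,-.031,.19),down(np.radians(134))))
E
```

```text
clock: 20.8
position: [0.512, -0.2615, 0.045]
ee_rot: [0.215, 0.977, -0.0, 0.002]
ft_force: [-0.8, 0.4, 7.6]
grip_width: 0.218
t 20.80 pos [ 512.  -261.5   45. ] F [-0.8  0.4  7.6] w 0.218
clock: 21.3
position: [0.5135, -0.2623, 0.2108]
ee_rot: [0.215, 0.977, -0.001, 0.006]
ft_force: [1.0, -0.3, -1.3]
grip_width: 0.218
t 21.30 pos [ 513.5 -262.3  210.8] F [ 1.  -0.3 -1.3] w 0.218
(array([-27.8, 437.6,  21.4]), array([-0.007,  0.011, -1.202]))
```

```bash
python3 -m creep '[[0,0,0,5,45,-10,255],[0,0,0,5,45,-10,255],[0,0,0,5,45,-5,255],[0,0,0,0,45,0,255],[0,0,0,0,45,0,255],[0,0,0,0,45,0,255],[0,0,0,-10,45,0,255],[0,0,0,-10,45,0,255]]'
python3 -m creep '[[0,0,-0.15,0,0,0,255],[0,0,-0.15,0,0,0,255],[0,0,-0.15,0,0,0,255],[0,0,-0.15,0,0,0,255],[0,0,-0.15,0,0,0,255],[0,0,-0.15,0,0,0,255],[0,0,-0.15,0,0,0,255],[0,0,-0.15,0,0,0,255]]'
python3 - <<'E'
from h import *
ob();print(rel(slot(.114,-.031,.19),down(np.radians(134))))
E
```

```text
clock: 22.1
position: [0.6672, 0.0653, 0.2286]
ee_rot: [0.215, 0.977, 0.0, 0.001]
ft_force: [0.6, -0.9, -1.3]
grip_width: 0.22
clock: 22.9
position: [0.6664, 0.0635, 0.2283]
ee_rot: [-0.377, 0.926, -0.0, 0.0]
ft_force: [0.7, -0.4, -1.9]
grip_width: 0.223
t 22.90 pos [666.4  63.5 228.3] F [ 0.7 -0.4 -1.9] w 0.223
(array([-82. ,   3.1,  38.3]), array([-0.001,  0.   ,  0.004]))
```

```bash
python3 -m creep '[[0,0,0,-41,2,10,255],[0,0,0,-41,1,28,255],[0,0,0,0,0,0,255],[0,0,0,0,0,40,255],[0,0,0,0,0,40,255],[0,0,0,0,0,38,255],[0,0,0,0,0,0,255]]'
python3 - <<'E'
from h import *
ob();print(rel(slot(.114,-.031,.06),down(np.radians(134))));snap("wrist","w10")
E
```

```text
clock: 23.6
position: [0.72, 0.1213, 0.066]
ee_rot: [-0.374, 0.927, 0.001, -0.005]
ft_force: [-1.7, -0.1, -1.6]
grip_width: 0.22
t 23.60 pos [720.  121.3  66. ] F [-1.7 -0.1 -1.6] w 0.22
(array([-3.3, -0.9,  5.9]), array([ 0.004, -0.008, -0.002]))
```

View pics/w10.png

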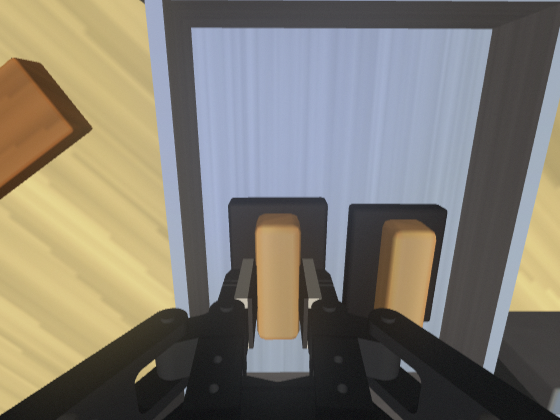

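```bash
python3 -m creep '[[0,0,0,-2,0,4,255],[0,0,0,0,0,2,255],[0,0,0,0,0,1,255],[0,0,0,0,0,0,255]]'
python3 -m creep '[[0,0,0,0,0,0,150],[0,0,0,0,0,0,150],[0,0,0,0,0,0,150],[0,0,0,0,0,-20,150],[0,0,0,0,0,-40,150],[0,0,0,0,0,-45,130],[0,0,0,0,0,-45,130],[0,0,0,0,0,0,130]]'
python3 - <<'E'
from h import *
o=ob();snap("wrist","w11")
print(rel([.4158,-.1266,.15],down(np.radians(131.8))),rel([.4198,-.2406,.15],down(np.radians(64+90))))
E
```

```text
clock: 24.05
position: [0.7252, 0.1241, 0.0657]
ee_rot: [-0.374, 0.928, -0.0, 0.001]
ft_force: [-0.2, -0.1, -0.6]
grip_width: 0.228
clock: 24.85
position: [0.7274, 0.1249, 0.2231]
ee_rot: [-0.374, 0.928, -0.001, 0.006]
ft_force: [0.7, 0.2, 0.6]
grip_width: 0.492
t 24.85 pos [727.4 124.9 223.1] F [0.7 0.2 0.6] w 0.492
(array([398.4,  34.5,  66.6]), array([-0.004,  0.006,  0.036])) (array([474.5, -50.4,  66.4]), array([-0.005,  0.006, -0.351]))
```

View pics/w11.png

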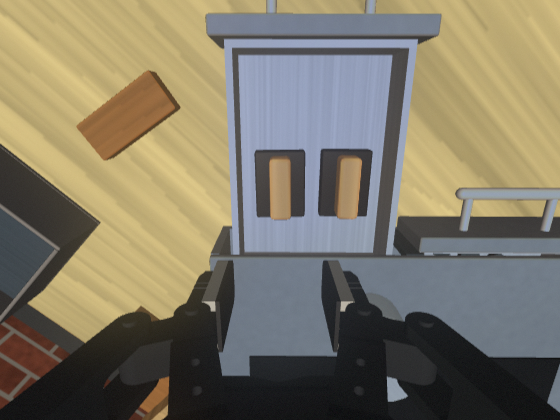

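Two blocks are flat in the drawer at (280,185) and (346,185). Going for the next two with the tool turned half round.

```bash
python3 -m creep '[[0,0,0,44,2,0,130],[0,0,0,44,2,0,130],[0,0,0,44,2,0,130],[0,0,0,44,2,0,130],[0,0,0,44,2,0,130],[0,0,0,44,2,0,130],[0,0,0,44,2,0,130],[0,0,0,44,2,0,130]]'
python3 -m creep '[[0,0,0.149,0,0,0,130],[0,0,0.149,0,0,0,130],[0,0,0.149,0,0,0,130],[0,0,0.149,0,0,0,130],[0,0,0.149,0,0,0,130],[0,0,0.149,0,0,0,130],[0,0,0.149,0,0,0,130],[0,0,0.149,0,0,0,130]]'
python3 -m creep '[[0,0,0.149,0,0,0,130],[0,0,0.149,0,0,0,130],[0,0,0.149,0,0,0,130],[0,0,0.149,0,0,0,130],[0,0,0.149,0,0,0,130],[0,0,0.149,0,0,0,130],[0,0,0.149,0,0,0,130],[0,0,0.149,0,0,0,130]]'
python3 - <<'E'
from h import *
ob();print(rel([.38,-.17,.24],down(np.radians(-48.2))))
E
```

```text
clock: 25.7
position: [0.458, -0.1095, 0.2136]
ee_rot: [-0.374, 0.928, 0.0, -0.0]
ft_force: [-0.1, -0.2, -0.2]
grip_width: 0.488
clock: 26.5
position: [0.4595, -0.1085, 0.2136]
ee_rot: [0.214, 0.977, 0.0, -0.001]
ft_force: [-0.6, 0.5, -0.4]
grip_width: 0.492
clock: 27.3
position: [0.4595, -0.1085, 0.2135]
ee_rot: [0.726, 0.688, -0.0, -0.001]
ft_force: [0.0, 0.1, -1.0]
grip_width: 0.492
t 27.30 pos [ 459.5 -108.5  213.5] F [ 0.   0.1 -1. ] w 0.492
(array([-65.7, -76.1, -26.4]), array([-0.002,  0.   ,  0.788]))
```

```bash
python3 -m creep '[[0,0,0.13,-20,-20,0,130],[0,0,0.13,-15,-15,0,130],[0,0,0.13,0,0,0,130],[0,0,0.13,0,0,0,130],[0,0,0.13,0,0,0,130],[0,0,0.138,0,0,0,130],[0,0,0,0,0,0,130]]'
python3 - <<'E'
from h import *
ob();snap("wrist","w12");blocks(load("w12"))
print(rel([.4158,-.1266,.045],down(np.radians(-48.2))))
E
```

```text
clock: 28.0
position: [0.4212, -0.1396, 0.2137]
ee_rot: [0.934, 0.359, -0.001, -0.0]
ft_force: [0.3, -0.9, -0.4]
grip_width: 0.492
t 28.00 pos [ 421.2 -139.6  213.7] F [ 0.3 -0.9 -0.4] w 0.492
grip c [ 0.4157 -0.1264] size [0.02  0.058] axis 41.8 z 0.0333 px [253 157  22  62]
grip c [ 0.4196 -0.2406] size [0.019 0.057] axis 64.0 z 0.0333 px [334 232  35  54]
(array([  4.8, -13.2, 168.9]), array([-0.001,  0.001,  0.009]))
```

View pics/w12.png

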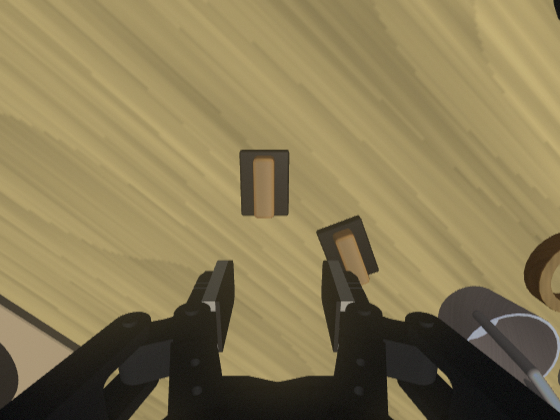

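Two blocks left, at (263,187) and (350,255). Grasping the first.

```bash
python3 -m creep '[[0,0,0.008,5,-13,20,130],[0,0,0,0,0,45,130],[0,0,0,0,0,40,130],[0,0,0,0,0,30,130],[0,0,0,0,0,0,130],[0,0,0,0,0,0,130]]'
python3 - <<'E'
from h import *
ob();print(rel([.4157,-.1264,.044],down(np.radians(-48.2))))
E
```

```text
clock: 28.65
position: [0.4167, -0.1266, 0.0799]
ee_rot: [0.934, 0.357, -0.0, -0.0]
ft_force: [-0.1, -1.0, 0.2]
grip_width: 0.488
t 28.65 pos [ 416.7 -126.6   79.9] F [-0.1 -1.   0.2] w 0.488
(array([-0.6, -0.8, 35.9]), array([-0.001,  0.   ,  0.001]))
```

```bash
python3 -m creep '[[0,0,0,0,-1,22,130],[0,0,0,0,0,14,130],[0,0,0,0,0,0,130],[0,0,0,0,0,0,255],[0,0,0,0,0,0,255],[0,0,0,0,0,0,255]]' 40
python3 -m creep '[[0,0,0,0,0,-30,255],[0,0,0,0,0,-40,255],[0,0,0,0,0,-40,255],[0,0,0,0,0,-40,255],[0,0,0,0,0,0,255]]'
python3 - <<'E'
from h import *
ob();print(rel(slot(.040,.031,.17),down(np.radians(-46))))
E
```

```text
clock: 29.25
position: [0.4174, -0.1263, 0.0454]
ee_rot: [0.934, 0.356, 0.001, 0.001]
ft_force: [-1.6, 0.5, 7.8]
grip_width: 0.223
clock: 29.75
position: [0.4188, -0.1265, 0.1997]
ee_rot: [0.934, 0.356, 0.004, 0.003]
ft_force: [0.6, -0.4, -2.1]
grip_width: 0.223
t 29.75 pos [ 418.8 -126.5  199.7] F [ 0.6 -0.4 -2.1] w 0.223
(array([316.4, -43. ,  31.1]), array([ 0.009, -0.005, -0.04 ]))
```

```bash
python3 -m creep '[[0,0,-0.02,40,-6,0,255],[0,0,-0.02,40,-6,0,255],[0,0,0,40,-6,0,255],[0,0,0,40,-6,0,255],[0,0,0,40,-6,0,255],[0,0,0,40,-6,5,255],[0,0,0,40,-6,10,255],[0,0,0,34,0,15,255]]'
python3 -m creep '[[0,0,0,0,0,0,255],[0,0,0,0,0,0,255]]'
python3 - <<'E'
from h import *
ob();print(rel(slot(.040,.031,.10),down(np.radians(-46))))
E
```

```text
clock: 30.55
position: [0.6157, 0.1235, 0.1639]
ee_rot: [0.927, 0.375, 0.001, -0.0]
ft_force: [-0.2, 0.4, -1.3]
grip_width: 0.222
clock: 30.75
position: [0.6142, 0.1213, 0.1626]
ee_rot: [0.927, 0.375, -0.001, -0.0]
ft_force: [-0.1, -0.3, -1.0]
grip_width: 0.223
t 30.75 pos [614.2 121.3 162.6] F [-0.1 -0.3 -1. ] w 0.223
(array([ 5.4, 12.4, 62.5]), array([-0.001,  0.001,  0.001]))
```

```bash
python3 -m creep '[[0,0,0,5,12,0,255],[0,0,0,0,0,0,255],[0,0,0,0,0,40,255],[0,0,0,0,0,35,255],[0,0,0,0,0,18,255],[0,0,0,0,0,0,255],[0,0,0,0,0,0,255]]'
python3 - <<'E'
from h import *
ob();print(rel(slot(.040,.031,.06),down(np.radians(-46))));snap("wrist","w13")
E
```

```text
clock: 31.45
position: [0.6267, 0.1153, 0.0718]
ee_rot: [0.927, 0.374, 0.0, 0.0]
ft_force: [0.8, 0.2, -1.8]
grip_width: 0.219
t 31.45 pos [626.7 115.3  71.8] F [ 0.8  0.2 -1.8] w 0.219
(array([ 0.5, -0.7, 11.8]), array([ 0.001, -0.001, -0.001]))
```

View pics/w13.png

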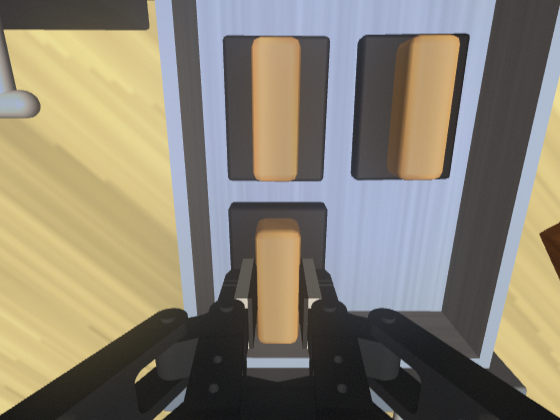

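The held block lines up in front of the first, with a clear gap. Lowering until contact.

```bash
python3 -m creep '[[0,0,0,-1,-1,8,255],[0,0,0,0,0,5,255],[0,0,0,0,0,0,255],[0,0,0,0,0,0,255],[0,0,0,0,0,0,255]]'
```

```text
clock: 32.0
position: [0.6272, 0.1172, 0.0604]
ee_rot: [0.927, 0.375, 0.003, 0.0]
ft_force: [-0.1, 2.1, 12.4]
grip_width: 0.225
```

Contact is made at z 0.060. Release and rise.

```bash
python3 -m creep '[[0,0,0,0,0,0,150],[0,0,0,0,0,0,150],[0,0,0,0,0,0,150],[0,0,0,0,0,-20,150],[0,0,0,0,0,-40,150],[0,0,0,0,0,-45,130],[0,0,0,0,0,-45,130],[0,0,0,0,0,0,130]]'
python3 - <<'E'
from h import *
o=ob();snap("wrist","w14")
print(rel([.4196,-.2406,.2],down(np.radians(-26))))
E
```

```text
clock: 32.8
position: [0.6278, 0.1166, 0.2146]
ee_rot: [0.927, 0.374, 0.005, 0.001]
ft_force: [0.6, -0.2, -0.3]
grip_width: 0.495
t 32.80 pos [627.8 116.6 214.6] F [ 0.6 -0.2 -0.3] w 0.495
(array([-396.8,  112.9,    9.4]), array([ 0.004, -0.004, -0.349]))
```

View pics/w14.png

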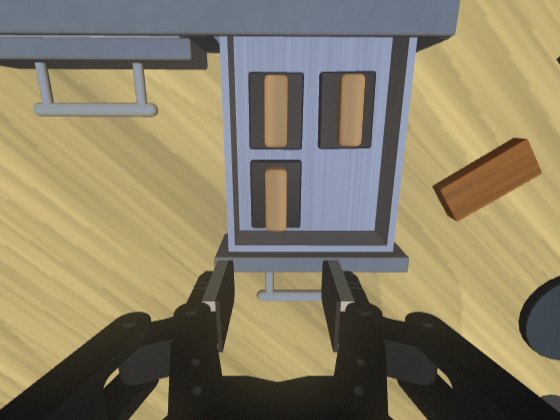

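```bash
python3 -m creep '[[0,0,0,-46,13,0,130],[0,0,0,-46,13,0,130],[0,0,0,-46,13,0,130],[0,0,0,-46,13,0,130],[0,0,0,-46,13,0,130],[0,0,0,-46,13,0,130],[0,0,0,-46,13,0,130],[0,0,0,-46,13,0,130]]'
python3 -m creep '[[0,0,-0.12,-40,0,0,130],[0,0,-0.12,-25,0,0,130],[0,0,-0.109,0,0,0,130],[0,0,0,0,0,0,130],[0,0,0,0,0,0,130]]'
python3 - <<'E'
from h import *
ob();snap("wrist","w15");blocks(load("w15"))
print(rel([.4196,-.2406,.044],down(np.radians(-26))))
E
```

```text
clock: 33.65
position: [0.4308, -0.2161, 0.2064]
ee_rot: [0.927, 0.374, -0.001, -0.001]
ft_force: [0.5, 0.1, -0.8]
grip_width: 0.491
clock: 34.15
position: [0.3881, -0.2613, 0.2068]
ee_rot: [0.849, 0.529, -0.0, -0.001]
ft_force: [0.0, 0.1, -0.1]
grip_width: 0.492
t 34.15 pos [ 388.1 -261.3  206.8] F [ 0.   0.1 -0.1] w 0.492
grip c [ 0.4194 -0.2412] size [0.019 0.057] axis 64.4 z 0.0334 px [289 128  23  65]
(array([ 32.2,  19.2, 162.9]), array([-0.001, -0.   , -0.002]))
```

View pics/w15.png

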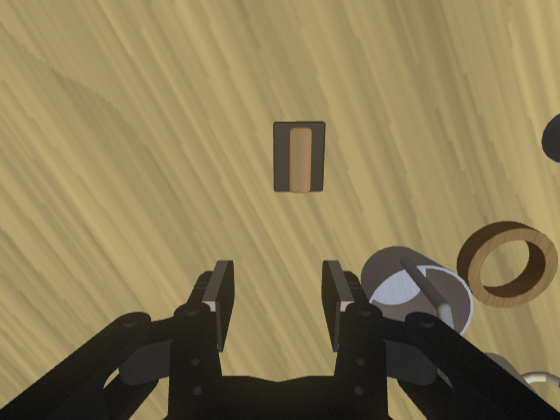

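Last block at (300,157), still where measured. Grasping it.

```bash
python3 -m creep '[[0,0,-0.005,32,19,10,130],[0,0,0,0,0,40,130],[0,0,0,0,0,40,130],[0,0,0,0,0,35,130],[0,0,0,0,0,0,130],[0,0,0,0,0,0,130]]'
python3 - <<'E'
from h import *
ob();print(rel([.4194,-.2412,.044],down(np.radians(-25.8))))
E
```

```text
clock: 34.8
position: [0.4195, -0.241, 0.083]
ee_rot: [0.847, 0.532, -0.0, -0.0]
ft_force: [-0.3, -0.4, 0.3]
grip_width: 0.487
t 34.80 pos [ 419.5 -241.    83. ] F [-0.3 -0.4  0.3] w 0.487
(array([-0.2,  0. , 39. ]), array([-0.001, -0.   ,  0.001]))
```

```bash
python3 -m creep '[[0,0,0,0,0,24,130],[0,0,0,0,0,15,130],[0,0,0,0,0,0,130],[0,0,0,0,0,0,255],[0,0,0,0,0,0,255],[0,0,0,0,0,0,255]]' 40
python3 -m creep '[[0,0,0,0,0,-30,255],[0,0,0,0,0,-40,255],[0,0,0,0,0,-40,255],[0,0,0.12,0,0,-30,255],[0,0,0.12,0,0,0,255],[0,0,0.11,0,0,0,255],[0,0,0,0,0,0,255]]'
python3 - <<'E'
from h import *
ob();print(rel(slot(.040,-.031,.17),down(np.radians(-46))))
E
```

```text
clock: 35.4
position: [0.4206, -0.242, 0.0456]
ee_rot: [0.847, 0.532, 0.001, 0.001]
ft_force: [-0.5, 0.4, 7.5]
grip_width: 0.218
clock: 36.1
position: [0.4195, -0.2415, 0.1848]
ee_rot: [0.927, 0.376, 0.001, 0.001]
ft_force: [0.7, -0.1, -0.9]
grip_width: 0.22
t 36.10 pos [ 419.5 -241.5  184.8] F [ 0.7 -0.1 -0.9] w 0.22
(array([397.5, -50.5,  15. ]), array([ 0.002, -0.001,  0.002]))
```

```bash
python3 -m creep '[[0,0,0,44,-6,0,255],[0,0,0,44,-6,0,255],[0,0,0,44,-6,0,255],[0,0,0,44,-6,0,255],[0,0,0,44,-6,0,255],[0,0,0,44,-6,0,255],[0,0,0,44,-6,0,255],[0,0,0,44,-6,0,255]]'
python3 -m creep '[[0,0,0,30,-2,10,255],[0,0,0,10,0,10,255],[0,0,0,0,0,0,255],[0,0,0,0,0,0,255]]'
python3 - <<'E'
from h import *
ob();print(rel(slot(.040,-.031,.06),down(np.radians(-46))))
E
```

```text
clock: 36.9
position: [0.639, 0.0398, 0.184]
ee_rot: [0.926, 0.378, 0.0, 0.0]
ft_force: [-0.1, -0.8, -0.1]
grip_width: 0.219
clock: 37.3
position: [0.6648, 0.0663, 0.1634]
ee_rot: [0.926, 0.376, -0.001, 0.0]
ft_force: [-0.4, -0.8, -1.4]
grip_width: 0.222
t 37.30 pos [664.8  66.3 163.4] F [-0.4 -0.8 -1.4] w 0.222
(array([  7.3,  -0.3, 103.4]), array([-0.   ,  0.001,  0.004]))
```

```bash
python3 -m creep '[[0,0,0.004,6,0,0,255],[0,0,0,0,0,40,255],[0,0,0,0,0,40,255],[0,0,0,0,0,12,255],[0,0,0,0,0,0,255],[0,0,0,0,0,0,255]]'
python3 - <<'E'
from h import *
ob();print(rel(slot(.040,-.031,.06),down(np.radians(-46))));snap("wrist","w16")
E
```

```text
clock: 37.9
position: [0.6707, 0.0719, 0.0738]
ee_rot: [0.927, 0.374, 0.001, 0.0]
ft_force: [1.3, 0.1, -1.2]
grip_width: 0.226
t 37.90 pos [670.7  71.9  73.8] F [ 1.3  0.1 -1.2] w 0.226
(array([-1. , -0.5, 13.8]), array([ 0.001, -0.002, -0.001]))
```

View pics/w16.png

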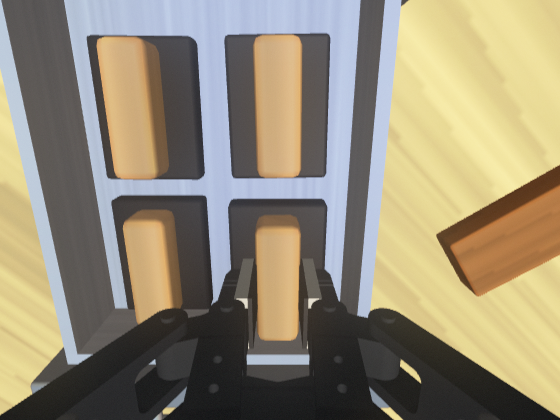

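All four are lined up with gaps. Lowering to contact and releasing.

```bash
python3 -m creep '[[0,0,0,-1,0,8,255],[0,0,0,0,0,5,255],[0,0,0,0,0,2,255],[0,0,0,0,0,0,255],[0,0,0,0,0,0,255]]'
python3 -m creep '[[0,0,0,0,0,0,150],[0,0,0,0,0,0,150],[0,0,0,0,0,0,150],[0,0,0,0,0,-20,150],[0,0,0,0,0,-40,150],[0,0,0,0,0,-45,130],[0,0,0,0,0,-45,130],[0,0,0,0,0,0,130]]'
python3 - <<'E'
from h import *
o=ob();snap("wrist","w17")
E
```

```text
clock: 38.45
position: [0.6715, 0.0731, 0.0606]
ee_rot: [0.927, 0.375, 0.004, 0.0]
ft_force: [-1.0, 3.1, 18.7]
grip_width: 0.223
clock: 39.25
position: [0.6716, 0.0718, 0.2139]
ee_rot: [0.927, 0.374, 0.005, 0.001]
ft_force: [1.6, -0.5, -0.2]
grip_width: 0.487
t 39.25 pos [671.6  71.8 213.9] F [ 1.6 -0.5 -0.2] w 0.487
```

View pics/w17.png

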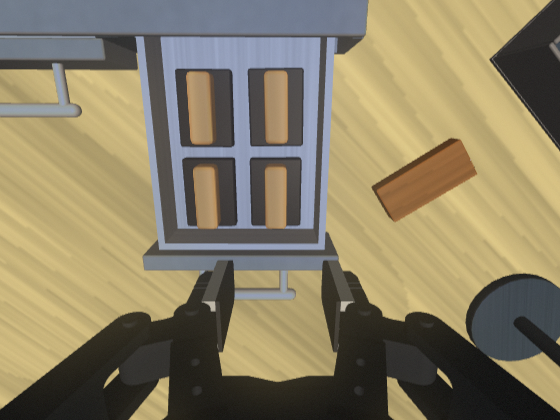

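Four blocks stand sole-down in the drawer. Now I'll shut it: close the fingers, turn so the camera stays clear of the jar, and push the handle.

```bash
python3 - <<'E'
from h import *
print(rel([.543,-.007,.2],down(np.radians(44))))
E
python3 -m creep '[[0,0,0,-36,8,0,255],[0,0,0,-36,8,0,255],[0,0,0,-36,8,0,255],[0,0,0,-36,8,0,255],[0,0,-0.14,0,0,0,255],[0,0,-0.14,0,0,0,255],[0,0,-0.14,0,0,0,255],[0,0,-0.14,0,0,0,255]]'
python3 -m creep '[[0,0,-0.145,0,0,0,255],[0,0,-0.145,0,0,0,255],[0,0,-0.145,0,0,0,255],[0,0,-0.145,0,0,0,255],[0,0,-0.145,0,0,0,255],[0,0,-0.145,0,0,0,255],[0,0,-0.145,0,0,0,255]]'
python3 - <<'E'
from h import *
ob();print(rel([.543,-.007,.055],down(np.radians(44))))
E
```

```text
(array([-146.2,  -32. ,    9.3]), array([ 7.000e-03, -1.000e-03, -1.571e+00]))
clock: 40.1
position: [0.5868, -0.052, 0.205]
ee_rot: [0.786, 0.618, -0.001, -0.001]
ft_force: [0.6, -0.4, -0.8]
grip_width: -0.002
clock: 40.8
position: [0.5868, -0.0519, 0.205]
ee_rot: [0.386, 0.922, -0.0, -0.001]
ft_force: [-0.4, -0.2, 1.2]
grip_width: 0.004
t 40.80 pos [586.8 -51.9 205. ] F [-0.4 -0.2  1.2] w 0.004
(array([ 62.4,   0.5, 150.1]), array([-0.001, -0.002,  0.01 ]))
```

```bash
python3 -m creep '[[0,0,0.01,31,0,0,255],[0,0,0,31,0,0,255],[0,0,0,0,0,45,255],[0,0,0,0,0,45,255],[0,0,0,0,0,40,255],[0,0,0,0,0,20,255],[0,0,0,0,0,0,255]]'
python3 - <<'E'
from h import *
o=ob();print("chest x,y",(o["position"][:2]-c_)@u_,(o["position"][:2]-c_)@v_)
E
```

```text
clock: 41.5
position: [0.5414, -0.0072, 0.0525]
ee_rot: [0.393, 0.919, -0.001, -0.004]
ft_force: [-0.1, -0.4, 0.2]
grip_width: 0.003
t 41.50 pos [541.4  -7.2  52.5] F [-0.1 -0.4  0.2] w 0.003
chest x,y -0.3819360543876698 -0.09013995755780357
```

```bash
python3 -m creep '[[0,0,0,0,12,0,255],[0,0,0,0,12,0,255],[0,0,0,0,8,0,255],[0,0,0,0,8,0,255],[0,0,0,0,10,0,255],[0,0,0,0,12,0,255],[0,0,0,0,12,0,255],[0,0,0,0,12,0,255]]'
python3 -m creep '[[0,0,0,0,12,0,255],[0,0,0,0,12,0,255],[0,0,0,0,12,0,255],[0,0,0,0,12,0,255],[0,0,0,0,12,0,255],[0,0,0,0,12,0,255],[0,0,0,0,12,0,255],[0,0,0,0,12,0,255]]'
python3 - <<'E'
from h import *
o=ob();print("chest x,y",(o["position"][:2]-c_)@u_,(o["position"][:2]-c_)@v_)
E
```

```text
clock: 42.3
position: [0.6075, 0.053, 0.0566]
ee_rot: [0.393, 0.919, 0.0, 0.0]
ft_force: [-1.1, -1.4, 2.0]
grip_width: 0.003
clock: 43.1
position: [0.6768, 0.1193, 0.0565]
ee_rot: [0.393, 0.919, 0.0, -0.0]
ft_force: [-1.9, -1.5, 2.2]
grip_width: -0.0
t 43.10 pos [676.8 119.3  56.5] F [-1.9 -1.5  2.2] w -0.0
chest x,y -0.1966628079842599 -0.09320134520091423
```

```bash
python3 -m creep '[[0,0,0,0,8,0,255],[0,0,0,0,7,0,255],[0,0,0,0,5,0,255],[0,0,0,0,3,0,255],[0,0,0,0,2,0,255],[0,0,0,0,0,0,255],[0,0,0,0,0,0,255]]'
python3 - <<'E'
from h import *
o=ob();print("chest x,y",(o["position"][:2]-c_)@u_,(o["position"][:2]-c_)@v_)
E
```

```text
clock: 43.8
position: [0.6918, 0.1338, 0.0562]
ee_rot: [0.394, 0.919, -0.003, -0.002]
ft_force: [-15.9, -7.6, 10.8]
grip_width: -0.001
t 43.80 pos [691.8 133.8  56.2] F [-15.9  -7.6  10.8] w -0.001
chest x,y -0.17578679402785455 -0.09324493519557334
```

```bash
python3 -m creep '[[0,0,0,0,3,0,255],[0,0,0,0,2,0,255],[0,0,0,0,0,0,255],[0,0,0,0,0,0,255]]'
python3 - <<'E'
from h import *
o=ob();print("chest x,y",(o["position"][:2]-c_)@u_,(o["position"][:2]-c_)@v_)
E
python3 -m creep '[[0,0,0,0,-25,0,255],[0,0,0,0,-20,0,255],[0,0,0,0,0,-45,255],[0,0,0,0,0,-45,200],[0,0,0,0,0,-45,150],[0,0,0,0,0,-30,130],[0,0,0,0,0,0,130]]'
python3 - <<'E'
from h import *
o=ob();print(np.round(o["joint_pos"],2));snap("wrist","w18");snap("top","t3");snap("side","s3")
D=load("t3");crop(D,275,425,160,280,"t3c",5)
print(rel([.50,-.33,.28],down(np.radians(44))))
E
```

```text
clock: 44.2
position: [0.6923, 0.1342, 0.056]
ee_rot: [0.394, 0.919, -0.007, -0.005]
ft_force: [-36.4, -18.5, 25.9]
grip_width: -0.001
t 44.20 pos [692.3 134.2  56. ] F [-36.4 -18.5  25.9] w -0.001
chest x,y -0.17517139940861443 -0.09333282232148565
clock: 44.9
position: [0.6673, 0.1089, 0.2274]
ee_rot: [0.394, 0.919, 0.002, 0.004]
ft_force: [0.0, 0.2, -0.4]
grip_width: 0.494
t 44.90 pos [667.3 108.9 227.4] F [ 0.   0.2 -0.4] w 0.494
[ 0.15  0.51 -0.55  1.33  0.27  1.36  0.37]
(array([-202.9, -421.7,  -59. ]), array([-0.001, -0.   , -0.006]))
```

View pics/w18.png

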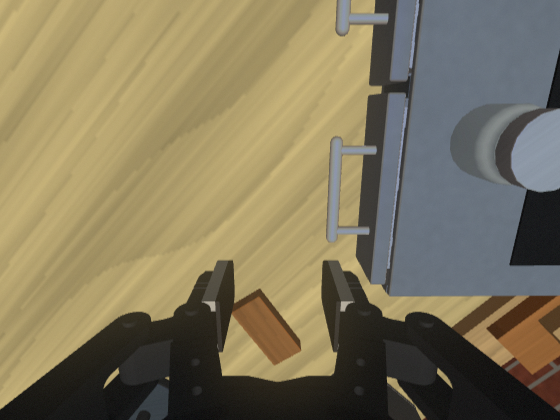

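View pics/t3c.png

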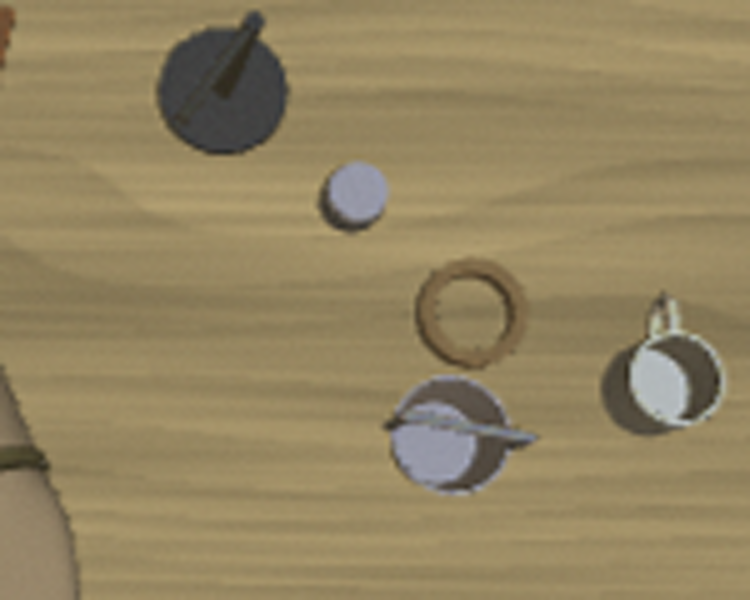

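Both drawers' handles and fronts are in line, so both are home. No blocks remain on the bench. Next, measure the hook and the bail from close up.

```bash
python3 -m creep '[[0,0,0.14,0,0,-45,100],[0,0,0.14,0,0,-45,100],[0,0,0.14,0,0,-40,100],[0,0,0.14,0,0,0,100],[0,0,0.14,0,0,0,100],[0,0,0.14,0,0,0,100],[0,0,0.14,0,0,0,100],[0,0,0.14,0,0,0,100]]'
python3 -m creep '[[0,0,0.14,0,0,0,100],[0,0,0.136,0,0,0,100],[0,0,0,0,0,0,100]]'
python3 - <<'E'
from h import *
o=ob();print(np.round(o["joint_pos"],2))
print(rel([.60,-.30,.36],down(np.radians(-36))))
E
```

```text
clock: 45.85
position: [0.6651, 0.1079, 0.3494]
ee_rot: [0.823, 0.567, -0.001, -0.001]
ft_force: [0.0, 1.2, 1.1]
grip_width: 0.606
clock: 46.15
position: [0.6651, 0.108, 0.3496]
ee_rot: [0.893, 0.45, -0.001, -0.0]
ft_force: [0.1, -0.5, -0.3]
grip_width: 0.604
t 46.15 pos [665.1 108.  349.6] F [ 0.1 -0.5 -0.3] w 0.604
[-0.01  0.44 -0.33  1.13  0.14  1.59 -0.95]
(array([-366.8,  190.1,   -9.9]), array([-0.002,  0.002, -0.008]))
```

```bash
python3 -m creep '[[0,0,0,-42,22,-1,100],[0,0,0,-42,22,-1,100],[0,0,0,-42,22,-1,100],[0,0,0,-42,22,-1,100],[0,0,0,-42,22,-1,100],[0,0,0,-42,22,-1,100],[0,0,0,-42,22,-1,100],[0,0,0,-42,22,-1,100]]'
python3 -m creep '[[0,0,0,-30,14,-1,100],[0,0,0,0,0,0,100],[0,0,0,0,0,0,100]]'
python3 - <<'E'
from h import *
o=ob();D=snap("wrist","w19")
E
```

```text
clock: 46.95
position: [0.6073, -0.2687, 0.3585]
ee_rot: [0.891, 0.454, -0.001, -0.0]
ft_force: [0.7, 0.5, 0.7]
grip_width: 0.605
clock: 47.25
position: [0.6012, -0.2999, 0.3592]
ee_rot: [0.892, 0.452, -0.001, -0.001]
ft_force: [1.0, 0.6, -1.1]
grip_width: 0.61
t 47.25 pos [ 601.2 -299.9  359.2] F [ 1.   0.6 -1.1] w 0.61
```

View pics/w19.png

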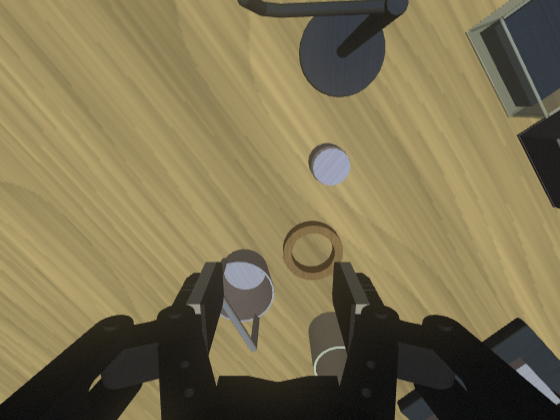

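The hook arm runs across the top edge from (245,3) to (400,6). I'll use the depth.

```bash
python3 - <<'E'
from h import *
D=load("w19");C=cloud(D)
m=(C[...,2]>.17)&(C[...,2]<.26)&(D[1]>0)
v,u=np.nonzero(m);k=(v<30)&(u>230)&(u<420);P=C[v[k],u[k]]
print(len(P),P.min(0),P.max(0))
for a in range(235,415,8):
    s=k&(abs(u-a)<4)
    if s.sum():
        q=C[v[s],u[s]];print(a,v[s].min(),v[s].max(),np.round(np.median(q,0),4),"zmax",round(q[:,2].max(),4))
E
```

```text
2712 [ 0.66395067 -0.23868074  0.1700096 ] [ 0.75898437 -0.16802149  0.23264173]
235 0 3 [ 0.6644 -0.1691  0.2297] zmax 0.2315
243 0 8 [ 0.6663 -0.1723  0.2303] zmax 0.2326
251 0 12 [ 0.6703 -0.1748  0.2249] zmax 0.2314
259 0 16 [ 0.6747 -0.1769  0.2157] zmax 0.2232
267 2 16 [ 0.6796 -0.1793  0.2072] zmax 0.2115
275 3 17 [ 0.6842 -0.1825  0.2047] zmax 0.2077
283 4 17 [ 0.6889 -0.1859  0.2035] zmax 0.2061
291 3 17 [ 0.6937 -0.1894  0.2044] zmax 0.2067
299 3 17 [ 0.6982 -0.1928  0.2049] zmax 0.2071
307 3 16 [ 0.7029 -0.196   0.2057] zmax 0.2087
315 2 16 [ 0.7075 -0.1992  0.2063] zmax 0.2095
323 2 16 [ 0.7119 -0.2024  0.2071] zmax 0.2092
331 2 15 [ 0.7166 -0.2058  0.2078] zmax 0.2099
339 1 15 [ 0.7212 -0.2091  0.2087] zmax 0.2108
347 1 15 [ 0.7257 -0.2124  0.2091] zmax 0.2111
355 0 14 [ 0.7301 -0.2156  0.2102] zmax 0.2123
363 0 14 [ 0.7345 -0.2187  0.2107] zmax 0.2132
371 0 29 [ 0.7413 -0.2249  0.209 ] zmax 0.2141
379 0 29 [ 0.7449 -0.229   0.2023] zmax 0.2138
387 0 27 [ 0.7461 -0.2317  0.2131] zmax 0.2192
395 0 21 [ 0.7496 -0.2334  0.2174] zmax 0.22
403 0 15 [ 0.7544 -0.2348  0.2176] zmax 0.2198
411 2 3 [ 0.7588 -0.2351  0.2167] zmax 0.2175
```

```bash
python3 - <<'E'
from h import *
print(rel([.455,-.46,.29],down(np.radians(-4))))
A=Ro.from_quat(get_obs()["ee_rot"]);print(A.inv().apply(np.array([.455-.6012,-.46+.3,-.07])*1000))
E
```

```text
(array([-217.1,  -23.1,   69.5]), array([-0.001, -0.001, -0.561]))
[-215.47040602  -23.58418457   69.933757  ]
```

```bash
python3 -m creep '[[0,0,0,-43,-5,10,100],[0,0,0,-43,-5,15,100],[0,0,0,-43,-5,15,100],[0,0,0,-43,-5,15,100],[0,0,-0.14,-43,-3,15,100],[0,0,-0.14,0,0,0,100],[0,0,-0.14,0,0,0,100],[0,0,-0.14,0,0,0,100]]'
python3 -m creep '[[0,0,0,0,0,0,100],[0,0,0,0,0,0,100]]'
python3 - <<'E'
from h import *
o=ob();D=snap("wrist","w20");crop(D,180,380,60,300,"w20c",3)
E
```

```text
clock: 48.1
position: [0.4567, -0.4572, 0.2901]
ee_rot: [0.729, 0.684, 0.0, -0.0]
ft_force: [0.4, -0.2, 1.0]
grip_width: 0.608
clock: 48.3
position: [0.4564, -0.4578, 0.2904]
ee_rot: [0.733, 0.68, 0.0, -0.0]
ft_force: [0.5, -0.9, -0.7]
grip_width: 0.609
t 48.30 pos [ 456.4 -457.8  290.4] F [ 0.5 -0.9 -0.7] w 0.609
```

View pics/w20.png

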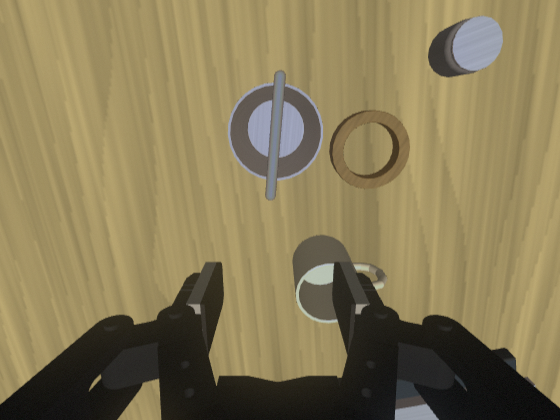

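The bail's top bar runs from (280,72) to (270,198).

```bash
python3 - <<'E'
from h import *
D=load("w20");C=cloud(D)
m=(C[...,2]>.122)&(C[...,2]<.15)&(D[1]>0);m[:, :240]=0;m[:,320:]=0;m[240:]=0
P=C[m];print(len(P),np.median(P[:,2]),P[:,2].max())
r=cv2.minAreaRect(P[:,:2].astype(np.float32));print(r)
g=cv2.fitLine(P[:,:2].astype(np.float32),cv2.DIST_L2,0,.01,.01).ravel();print(np.degrees(np.arctan2(g[1],g[0])),g)
b=np.array([g[0],g[1]]);b=b if b[1]<0 else -b
mid=np.array(r[0]);t=mid+b*.026;print("mid",mid,"grip",t)
yaw=np.degrees(np.arctan2(b[1],b[0]))+90;print("jaw",yaw)
print(rel([t[0],t[1],.20],down(np.radians(yaw))))
E
```

```text
1407 0.13337996655573742 0.13643900001643222
((0.4575701057910919, -0.40514618158340454), (0.10361042618751526, 0.008974227122962475), 80.84873962402344)
80.857056 [ 0.15889798  0.98729503  0.4580397  -0.40222934]
mid [ 0.45757011 -0.40514618] grip [ 0.45343876 -0.43081585]
jaw -9.142929
(array([26.8, -4.9, 90.4]), array([ 0.   , -0.   ,  0.084]))
```

```bash
python3 -m creep '[[0,0,0.084,27,-5,20,100],[0,0,0,0,0,40,130],[0,0,0,0,0,30,130],[0,0,0,0,0,0,130],[0,0,0,0,0,0,130]]'
python3 - <<'E'
from h import *
o=ob();D=snap("wrist","w21")
print(rel([.4534,-.4308,.138],down(np.radians(-9.1))))
E
```

```text
clock: 48.85
position: [0.453, -0.4315, 0.2013]
ee_rot: [0.761, 0.649, 0.0, -0.0]
ft_force: [1.1, -0.1, 0.0]
grip_width: 0.491
t 48.85 pos [ 453.  -431.5  201.3] F [ 1.1 -0.1  0. ] w 0.491
(array([ 1.2, -0.3, 64.3]), array([ 0.002,  0.001, -0.   ]))
```

View pics/w21.png

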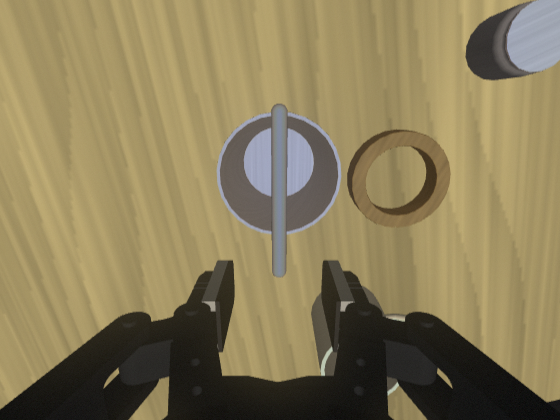

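The bar is vertical and centred between the fingers (279). Descend and grip.

```bash
python3 -m creep '[[0,0,0,1,0,30,130],[0,0,0,0,0,34,130],[0,0,0,0,0,0,130],[0,0,0,0,0,0,130],[0,0,0,0,0,0,255],[0,0,0,0,0,0,255],[0,0,0,0,0,0,255],[0,0,0,0,0,0,255]]' 70
python3 -m creep '[[0,0,0,0,0,-10,255],[0,0,0,0,0,-20,255],[0,0,0,0,0,-30,255],[0,0,0,0,0,-30,255],[0,0,0,0,0,-30,255],[0,0,0,0,0,-20,255],[0,0,0,0,0,0,255],[0,0,0,0,0,0,255]]'
python3 - <<'E'
from h import *
o=ob();print(np.round(o["torque"],3));D=snap("wrist","w22");D=snap("side","s22");crop(D,300,460,190,390,"s22c",4)
E
```

```text
clock: 49.7
position: [0.4538, -0.4313, 0.1387]
ee_rot: [0.761, 0.649, 0.0, 0.002]
ft_force: [-0.1, -0.2, 7.1]
grip_width: 0.077
clock: 50.5
position: [0.4526, -0.4304, 0.276]
ee_rot: [0.761, 0.649, -0.0, -0.0]
ft_force: [0.6, -0.4, -3.0]
grip_width: 0.076
t 50.50 pos [ 452.6 -430.4  276. ] F [ 0.6 -0.4 -3. ] w 0.076
[-0.011 -0.026  0.001]
```

View pics/w22.png

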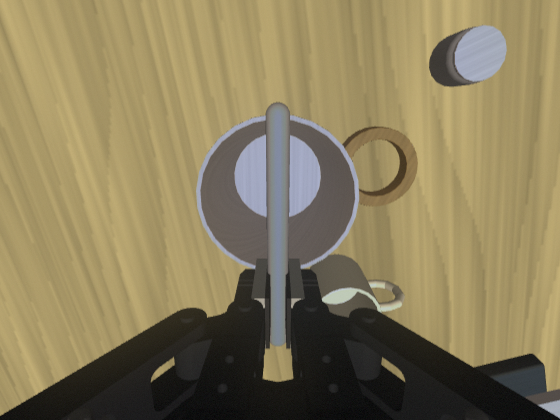

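View pics/s22c.png

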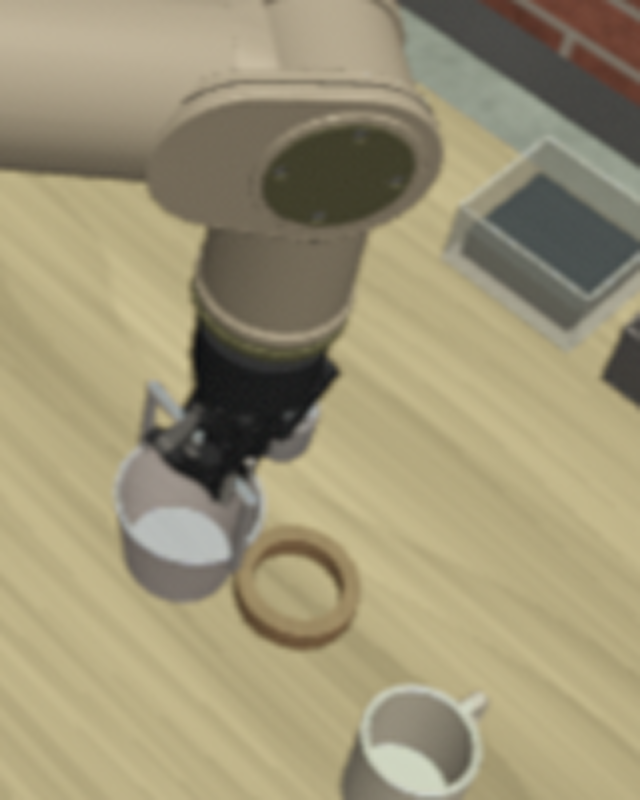

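The pail is held and the bar looks straight. Checking its tilt before fitting it over the hook. It has to go in from the front, with the bar above the tip and the rim below the arm.

```bash
python3 - <<'E'
from h import *
D=load("w22");C=cloud(D)
for r in(110,140,170,200,230,250,300,330):
    q=C[r-3:r+4,272:284].reshape(-1,3);q=q[np.argsort(q[:,2])[-30:]];print(r,np.round(np.median(q,0),4),round(q[:,2].max(),4))
# rim
for (u,v) in[(200,190),(357,195),(262,117),(228,257)]:
    q=C[v-3:v+4,u-4:u+5].reshape(-1,3);q=q[(q[:,2]<.25)&(q[:,2]>.1)];print(u,v,np.round(q[np.argmax(q[:,2])],4) if len(q) else None)
print(rel([.6703-.812*.12,-.2049+.5835*.12,.2547],down(np.radians(-35.7))))
E
```

```text
110 [ 0.4644 -0.3555  0.271 ] 0.2721
140 [ 0.4628 -0.3655  0.2713] 0.2726
170 [ 0.461  -0.3758  0.2715] 0.2726
200 [ 0.4594 -0.387   0.2714] 0.3932
230 [ 0.4572 -0.3996  0.2715] 0.3932
250 [ 0.4558 -0.4084  0.2716] 0.3932
300 [ 0.4522 -0.4303  0.2717] 0.3932
330 [ 0.4498 -0.4448  0.2718] 0.2724
200 190 [ 0.4127 -0.3913  0.2078]
357 195 [ 0.5018 -0.4074  0.2073]
262 117 [ 0.4542 -0.3576  0.2075]
228 257 [ 0.4211 -0.434   0.2091]
(array([310.5,  72.7,  20.3]), array([-0.003, -0.001,  0.465]))
```

The bail is level (top 0.2710–0.2718 along the bar). Turn and move to 120 mm in front of the hook.

```bash
python3 -m creep '[[0,0,0.116,0,0,0,255],[0,0,0.116,0,0,0,255],[0,0,0.116,0,0,0,255],[0,0,0.117,0,0,0,255],[0,0,0,20,-5,0,255],[0,0,0,30,-7,0,255],[0,0,0,30,-7,0,255],[0,0,0,30,-7,0,255]]'
python3 -m creep '[[0,0,0,35,-9,0,255],[0,0,0,35,-9,0,255],[0,0,0,35,-9,0,255],[0,0,0,35,-9,5,255],[0,0,0,30,-8,5,255],[0,0,0,20,-5,5,255],[0,0,0,10,-2,5,255],[0,0,0,0,0,0,255]]'
python3 - <<'E'
from h import *
o=ob();print(rel([.6703-.812*.12,-.2049+.5835*.12,.255],down(np.radians(-35.7))));snap("wrist","w23");snap("side","s23");crop(load("s23"),290,450,170,310,"s23c",5)
E
```

```text
clock: 51.4
position: [0.4957, -0.3247, 0.2749]
ee_rot: [0.89, 0.456, -0.001, -0.001]
ft_force: [1.3, -0.1, -2.3]
grip_width: 0.074
clock: 52.2
position: [0.5708, -0.1326, 0.2547]
ee_rot: [0.889, 0.457, -0.001, -0.001]
ft_force: [-0.8, -0.3, -1.8]
grip_width: 0.076
t 52.20 pos [ 570.8 -132.6  254.7] F [-0.8 -0.3 -1.8] w 0.076
(array([-0.7,  3. , -0.3]), array([-0.003,  0.001,  0.002]))
```

View pics/w23.png

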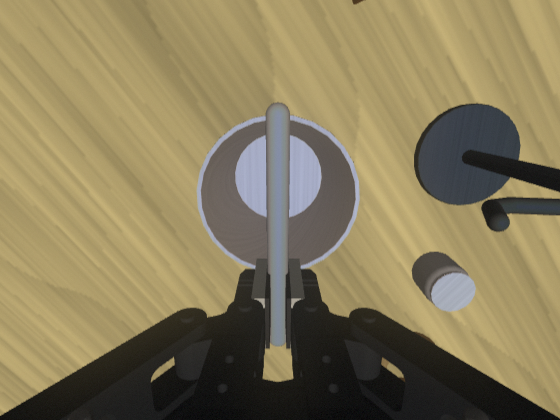

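View pics/s23c.png

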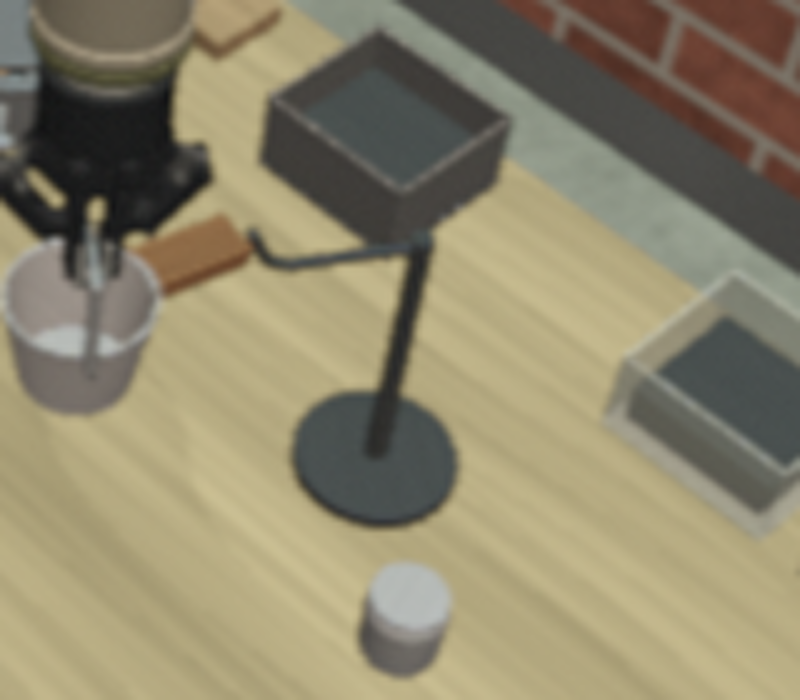

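The hook tip shows at (495,213), so I can re-measure it relative to the tool.

```bash
python3 - <<'E'
from h import *
D=load("w23");C=cloud(D)
m=(C[...,2]>.185)&(C[...,2]<.25);v,u=np.nonzero(m);k=(u>475)&(v>190)&(v<240)
q=C[v[k],u[k]]
for a in range(480,560,8):
    s=k&(abs(u-a)<4)
    if s.sum():
        p=C[v[s],u[s]];print(a,v[s].min(),v[s].max(),np.round(np.median(p,0),4),round(p[:,2].max(),4))
t=q[q[:,2]>.226];print("tip",t.mean(0),t.max(0))
crop(D,440,560,140,260,"w23c",5)
o=get_obs();A=Ro.from_quat(o["ee_rot"])
print("tip in tool",A.inv().apply(t.mean(0)-o["position"])*1000)
E
```

```text
480 203 215 [ 0.6725 -0.172   0.2076] 0.2138
488 200 229 [ 0.6688 -0.1682  0.2208] 0.2302
496 199 231 [ 0.6688 -0.1681  0.2283] 0.2322
504 198 231 [ 0.6725 -0.171   0.2275] 0.2335
512 197 224 [ 0.6869 -0.1811  0.2043] 0.2307
520 198 214 [ 0.6905 -0.1843  0.2038] 0.2058
528 198 214 [ 0.6936 -0.1865  0.2042] 0.2064
536 198 214 [ 0.6966 -0.1889  0.2048] 0.2072
544 199 215 [ 0.6999 -0.1911  0.2052] 0.2071
552 199 215 [ 0.7028 -0.1931  0.2057] 0.2079
tip [ 0.66770841 -0.16806684  0.23002532] [ 0.6730786  -0.1645016   0.23348942]
tip in tool [30.20151662 97.98150911 25.80948299]
```

View pics/w23c.png

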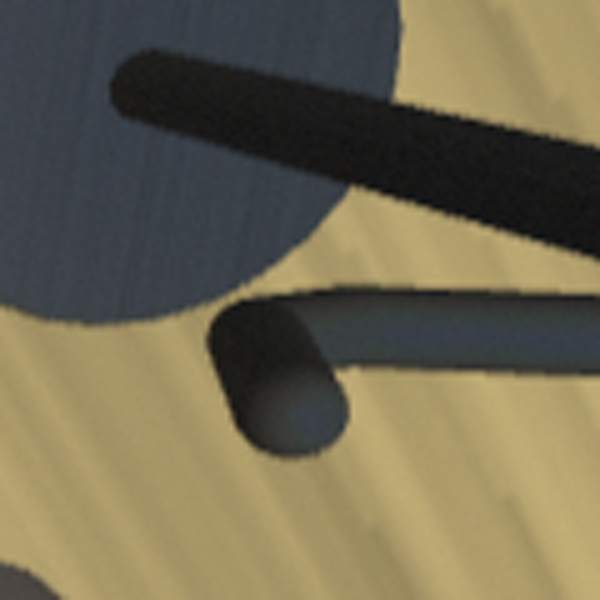

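```bash
python3 -m creep '[[0,0,0,1,10,0,255],[0,0,0,1,15,0,255],[0,0,0,0,15,0,255],[0,0,0,0,15,0,255],[0,0,0,0,15,0,255],[0,0,0,0,0,0,255],[0,0,0,0,0,0,255]]'
python3 - <<'E'
from h import *
o=ob();print(rel([.6704,-.2031,.255],down(np.radians(-36))));snap("wrist","w24");snap("side","s24");crop(load("s24"),290,410,150,290,"s24c",5)
E
```

```text
clock: 53.0
position: [0.629, -0.1741, 0.2563]
ee_rot: [0.89, 0.456, -0.0, -0.0]
ft_force: [-0.2, 0.3, -2.9]
grip_width: 0.073
t 53.00 pos [ 629.  -174.1  256.3] F [-0.2  0.3 -2.9] w 0.073
(array([ 0.7, 50.5,  1.3]), array([-0.   ,  0.   ,  0.004]))
```

View pics/w24.png

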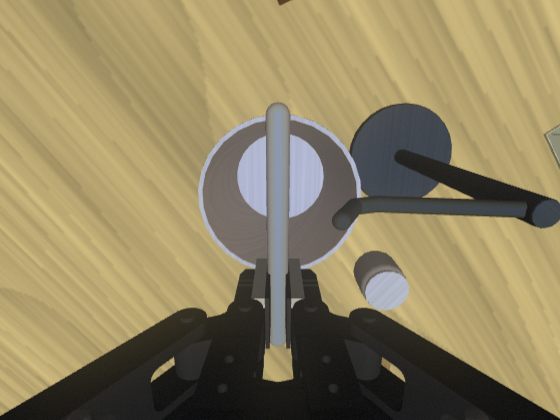

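View pics/s24c.png

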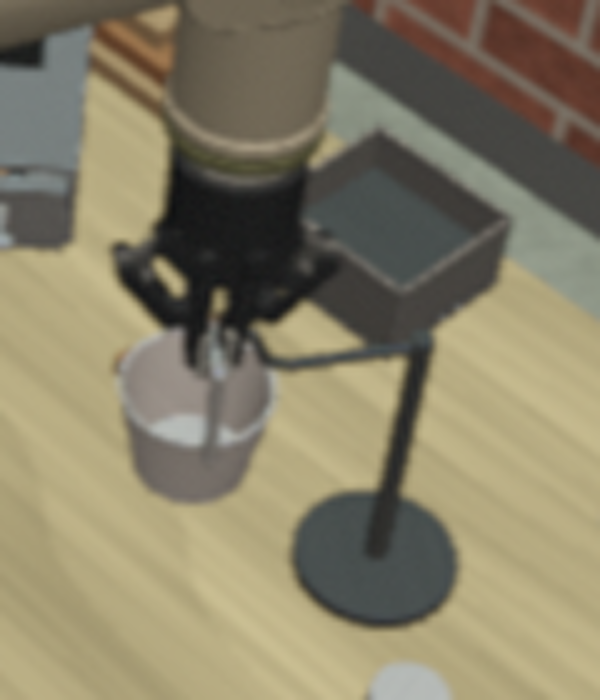

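The hook tip at (342,218) is over the rim, below the bar and clear of the finger. Carry on to the seat.

```bash
python3 -m creep '[[0,0,0,0,10,0,255],[0,0,0,0,12,0,255],[0,0,0,0,12,0,255],[0,0,0,0,10,0,255],[0,0,0,0,6,0,255],[0,0,0,0,0,0,255],[0,0,0,0,0,0,255]]'
python3 - <<'E'
from h import *
o=ob();print(rel([.6704,-.2031,.255],down(np.radians(-36))));snap("wrist","w25")
E
```

```text
clock: 53.8
position: [0.6697, -0.202, 0.2565]
ee_rot: [0.89, 0.456, -0.0, -0.0]
ft_force: [-0.2, -0.1, -2.7]
grip_width: 0.08
t 53.80 pos [ 669.7 -202.   256.5] F [-0.2 -0.1 -2.7] w 0.08
(array([-0.5,  1.2,  1.5]), array([-0.   , -0.   ,  0.006]))
```

View pics/w25.png

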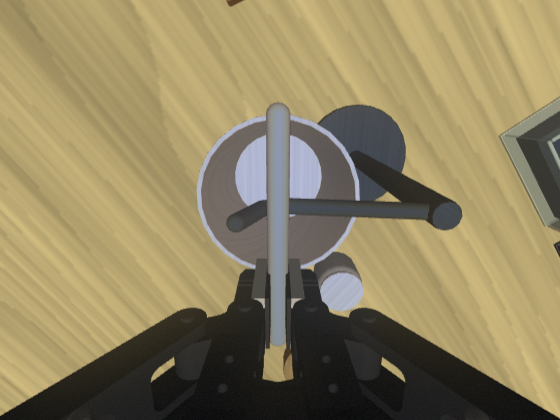

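The bar now crosses the hook between the tip at (236,222) and the post. Lowering.

```bash
python3 -m creep '[[0,0,0,0,0,8,255],[0,0,0,0,0,8,255],[0,0,0,0,0,8,255],[0,0,0,0,0,6,255],[0,0,0,0,0,0,255],[0,0,0,0,0,0,255]]'
python3 -m creep '[[0,0,0,0,0,2,255],[0,0,0,0,0,2,255],[0,0,0,0,0,0,255]]'
python3 - <<'E'
from h import *
ob()
E
```

```text
clock: 54.45
position: [0.6698, -0.2022, 0.2265]
ee_rot: [0.89, 0.456, -0.0, -0.0]
ft_force: [-0.1, -0.2, -2.0]
grip_width: 0.079
clock: 54.75
position: [0.6697, -0.2023, 0.2223]
ee_rot: [0.89, 0.456, -0.0, -0.0]
ft_force: [-0.0, 0.4, -3.3]
grip_width: 0.076
t 54.75 pos [ 669.7 -202.3  222.3] F [-0.   0.4 -3.3] w 0.076
```

```bash
python3 -m creep '[[0,0,0,0,0,1,255],[0,0,0,0,0,1,255],[0,0,0,0,0,0,255]]'
python3 -m creep '[[0,0,0,0,0,1,255],[0,0,0,0,0,0,255]]'
```

```text
clock: 55.05
position: [0.6697, -0.2022, 0.2204]
ee_rot: [0.89, 0.456, -0.0, -0.0]
ft_force: [0.5, -0.2, -2.4]
grip_width: 0.076
clock: 55.25
position: [0.6699, -0.2023, 0.2198]
ee_rot: [0.89, 0.456, 0.0, 0.0]
ft_force: [0.5, 0.1, -0.2]
grip_width: 0.077
```

Weight is passing to the hook. One small step more, then open gently.

```bash
python3 -m creep '[[0,0,0,0,0,0.7,255],[0,0,0,0,0,0,255],[0,0,0,0,0,0,225],[0,0,0,0,0,0,215],[0,0,0,0,0,0,205],[0,0,0,0,0,0,195],[0,0,0,0,0,0,180],[0,0,0,0,0,0,160]]' 20
python3 - <<'E'
from h import *
ob();snap("wrist","w26")
E
```

```text
clock: 56.05
position: [0.6698, -0.2022, 0.2188]
ee_rot: [0.89, 0.456, 0.0, -0.0]
ft_force: [1.0, -0.7, -0.2]
grip_width: 0.367
t 56.05 pos [ 669.8 -202.2  218.8] F [ 1.  -0.7 -0.2] w 0.367
```

View pics/w26.png

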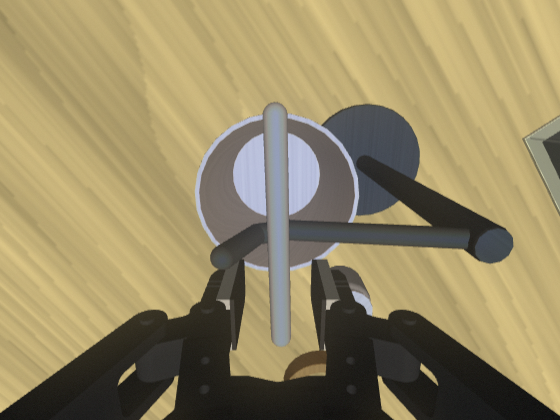

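The pail hangs and the fingers are clear of the bar. Rising straight up.

```bash
python3 -m creep '[[0,0,0,0,0,-6,160],[0,0,0,0,0,-10,160],[0,0,0,0,0,-15,160],[0,0,0,0,0,-25,160],[0,0,0,0,0,-40,160],[0,0,0,0,0,-40,160],[0,0,0,0,0,0,160]]'
python3 -m creep '[[0,0,0,-40,0,0,160],[0,0,0,-40,0,0,160],[0,0,0,-20,0,0,160],[0,0,0,0,0,0,160],[0,0,0,0,0,0,160],[0,0,0,0,0,0,160],[0,0,0,0,0,0,160],[0,0,0,0,0,0,160]]'
python3 - <<'E'
from h import *
ob()
for i in range(2):
    D=snap("wrist","w27_%d"%i);C=cloud(D)
    m=(C[...,2]>.12)&(C[...,2]<.22)&(C[...,0]>.6)&(C[...,0]<.78)&(C[...,1]>-.28)&(C[...,1]<-.1);print(C[m].mean(0))
snap("side","s27");snap("top","t27");crop(load("s27"),290,410,170,290,"s27c",5)
E
```

```text
clock: 56.8
position: [0.6711, -0.2024, 0.3634]
ee_rot: [0.89, 0.456, 0.004, 0.004]
ft_force: [-0.1, -0.1, 1.4]
grip_width: 0.374
clock: 57.6
position: [0.612, -0.2825, 0.3547]
ee_rot: [0.889, 0.457, 0.0, -0.0]
ft_force: [-0.3, 0.7, 0.0]
grip_width: 0.371
t 57.60 pos [ 612.  -282.5  354.7] F [-0.3  0.7  0. ] w 0.371
[ 0.69849724 -0.19160331  0.17544051]
[ 0.69844584 -0.19166125  0.17559073]
```

View pics/w27_1.png

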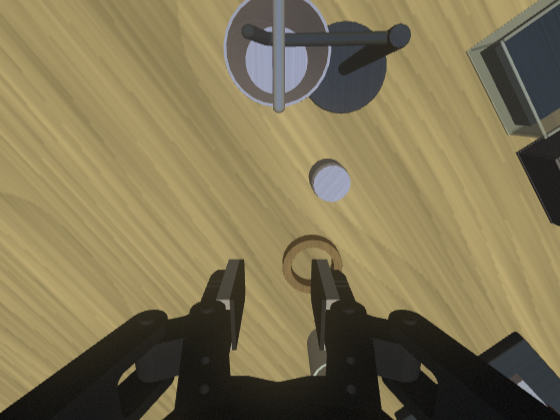

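View pics/s27.png

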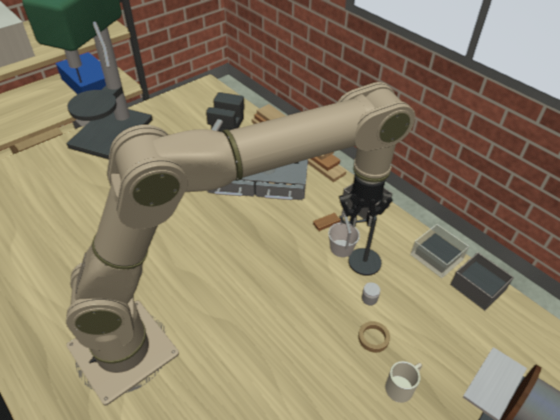

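View pics/s27c.png

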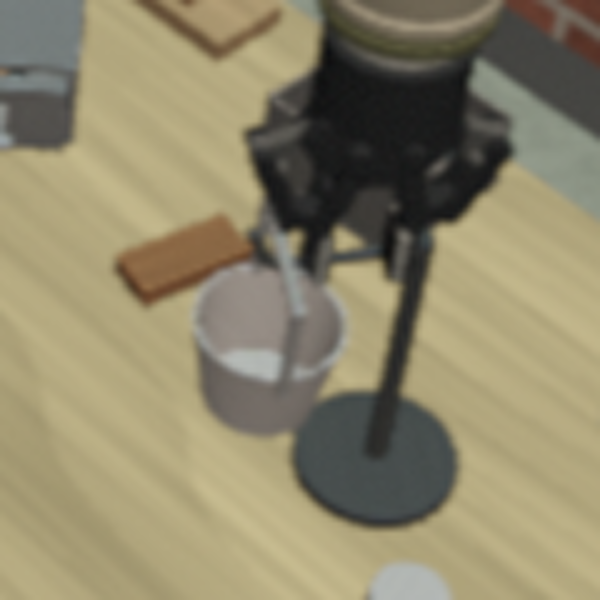

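View pics/t27.png

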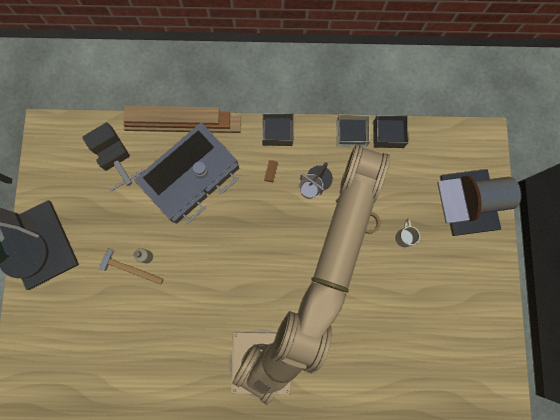

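```bash
python3 -m creep '[[0,0,0,-40,0,0,160],[0,0,0,-40,0,0,160],[0,0,0,0,0,0,160],[0,0,0,0,0,0,160],[0,0,0,0,0,0,160],[0,0,0,0,0,0,160],[0,0,0,0,0,0,160],[0,0,0,0,0,0,160]]'
python3 -m creep '[[0,0,0,0,0,0,160],[0,0,0,0,0,0,160],[0,0,0,0,0,0,160],[0,0,0,0,0,0,160],[0,0,0,0,0,0,160],[0,0,0,0,0,0,160],[0,0,0,0,0,0,160],[0,0,0,0,0,0,160]]'
python3 - <<'E'
from h import *
D=[snap("side","s28_%d"%i)[0].astype(int) for i in range(4)]
for i in range(3):print(np.abs(D[i+1]-D[i])[190:300,300:400].max(),np.abs(D[i+1]-D[i])[190:300,300:400].mean())
crop(load("s28_3"),180,380,120,280,"s28c",4)
E
```

```text
clock: 58.6
position: [0.5652, -0.3479, 0.3548]
ee_rot: [0.89, 0.457, 0.0, -0.0]
ft_force: [-0.0, -0.1, 0.4]
grip_width: 0.374
clock: 59.4
position: [0.5647, -0.3485, 0.3548]
ee_rot: [0.89, 0.456, -0.0, -0.0]
ft_force: [0.7, -0.4, 0.3]
grip_width: 0.372
9 0.5065151515151515
13 0.5192727272727272
15 0.5177878787878788
```

View pics/s28c.png

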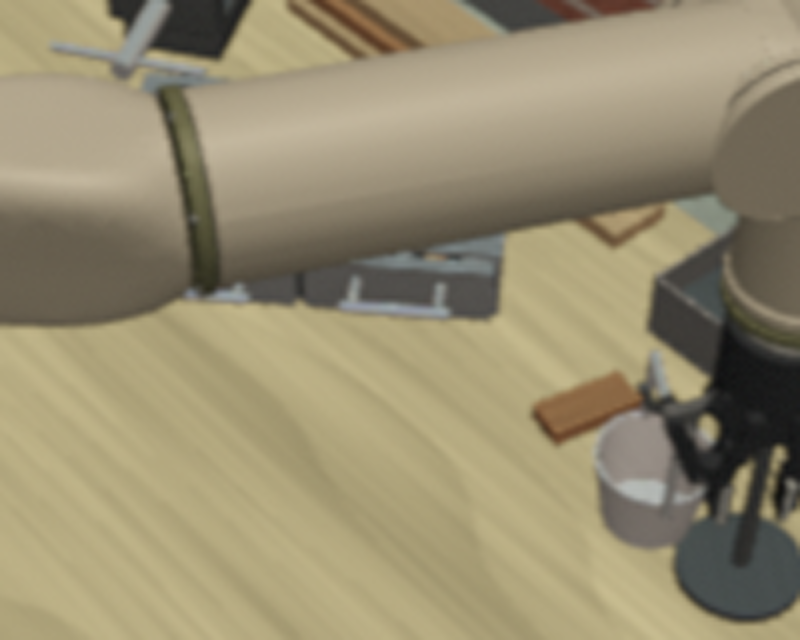

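The pail is still (only noise between frames). A brown fleck shows above the right drawer's front at (435,255), so I'll check that drawer more closely.

```bash
python3 - <<'E'
from h import *
a=load("b_top")[0];b=load("t27")[0]
A=[cv2.resize(x[140:230,170:250],None,fx=4.9,fy=6,interpolation=cv2.INTER_CUBIC) for x in(a,b)]
cv2.imwrite("pics/cmp.png",np.hstack(A))
c=cv2.resize(load("s23")[0][150:210,200:320],None,fx=6,fy=6,interpolation=cv2.INTER_CUBIC)
c0=cv2.resize(load("b_side")[0][150:210,200:320],None,fx=6,fy=4,interpolation=cv2.INTER_CUBIC)
cv2.imwrite("pics/cmp2.png",np.vstack([c[:350],c0]))
E
```

```text
(no output)
```

View pics/cmp.png

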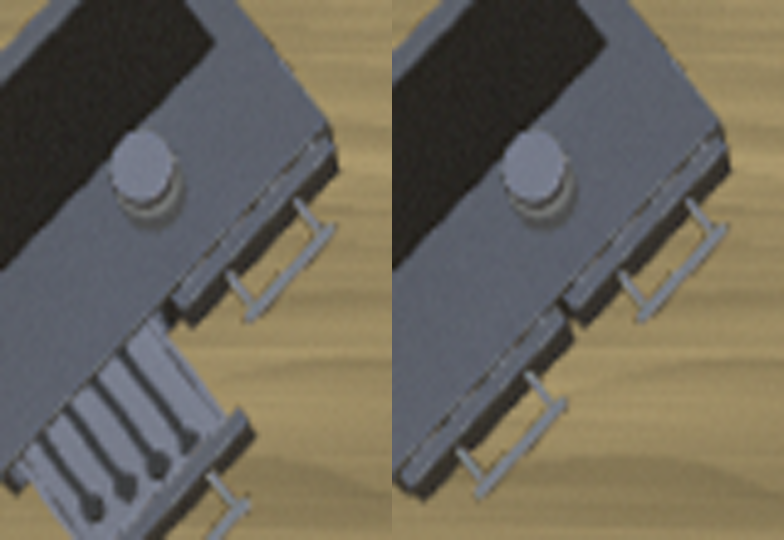

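View pics/cmp2.png

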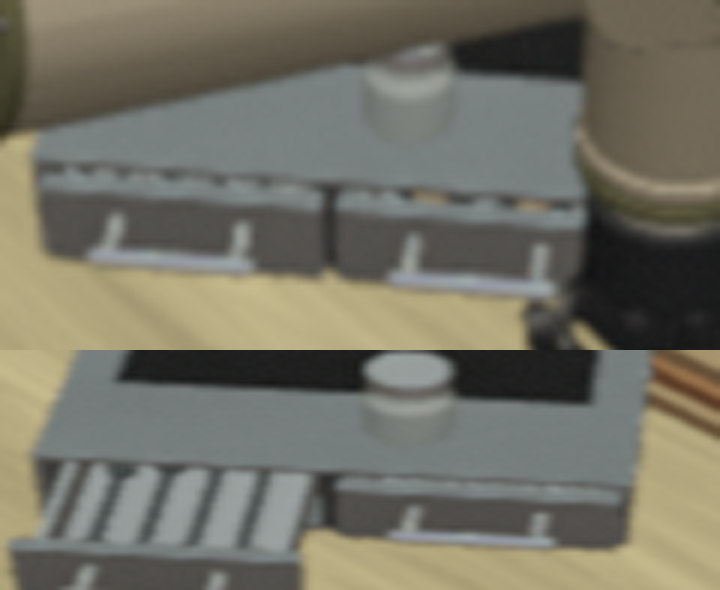

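Right drawer sits exactly where it started, shut: the handle end is at (250,318) in both crops. The left one is in line with it. The fleck is just the block grips seen through the slit above the front. Handing in.

```bash
python3 -c "
from workcell import *
print(hand_in())"
```

```text
the job is handed in; nothing more can be done
None
```

The job is done and handed in at about 60 s on the robot's clock. The hand-in gave no verdict.

- **Drawers:** I shut the left drawer against its stop before touching the right one. After loading, I pushed the right one home the same way, with about 45 N at its stop. In the last pictures both fronts and handles are in line, and the right handle is back where it started.
- **Blocks:** All four blocks were there. They lie in the right drawer in two rows of two, soles down with gaps between them. I checked this by wrist camera before shutting the drawer, and none are left on the bench. The first two blocks may have dropped a few millimetres on release, but they lay flat.
- **Pail:** It hangs by its bail on the hook, between the upturned tip and the post. The last four frames differed only by noise, with the arm clear of it.
- **Other things:** The jar is where it was at the start. I did not measure the other bystanders, but none looked moved and the arm touched none of them.

No check failed. One gave me pause: a brown fleck above the right drawer's front turned out to be the block grips seen through the slit under the chest top.

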